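# Collect two sample tubes and crack a sealed transport box

### The job

Pack-up for the courier: first put the two tubes that lie in the analyser's low catch tray into the open white tub. Then grip the upright tab on the lid of the closed white transport box, pull straight up until the sticky rubber seal lets go, and finish holding the lid by the tab, level over the box and just clear of it, about two centimetres above its rim, so that the box airs; do not let the lid jump high up when the seal gives. Keep the tub upright, leave the other things where they are, and end the program while still holding the lid.

Things in the scene. Friction and masses are not known exactly. Their poses are not given: they have to be found in the camera images.
- tube_a: Capped sample tube lying in the catch tray: 88 mm long, about 16 mm thick (12 mm between its flat contact sides), 12 g. Origin: middle of its length, on its underside; y runs along the tube, z up; grip across x. It does not roll.
- tube_b: The second, like tube in the catch tray, about 55 mm beside the first; same size and axes. (The caps' colours do not matter.)
- catch_tray: Low grey tray fixed on the bench, 135 x 140 mm, walls 14 mm high and 4 mm thick, floor 4 mm thick; a sloping metal chute plate 35 mm high stands beyond its +x wall. Origin: centre of its underside, z up. The tubes lie roughly along its x axis.
- tub: Open-topped white tub, loose, about 0.4 kg, 108 x 158 mm over its lip and 56 mm high, empty, walls and floor 3 mm; inside 94 mm along x, 144 mm along y. Origin: centre of its underside; y is the long way, z up. The tray and the tub stand one on the left and one on the right of the transport box, either way round.
- transport_box: White box fixed on the bench, 150 mm (x) by 130 mm (y), its rim 75 mm above the bench, open inside. Origin: centre of its underside, z up. A loose flat grey lid lies on the rim.
- box_lid: Loose lid: grey plate 156 (x) by 136 (y) by 10 mm, 0.15 to 0.3 kg, on the rim. Origin: centre of the plate's underside. Skirts with beads reach 32 mm down into the box, where sprung rubber strips grip over the beads: about 8 to 17 N upward breaks it free, the resistance then falls as it rises and is gone after 14 mm.
- tab_grip (a point): Point to grip at, inside the white upright tab in the middle of the lid's top, 35 mm above the underside of the lid's plate and 17 mm below the tab's top; the lid's axes. The tab is 40 mm along x, 16 mm thick along y, 42 mm tall: grip it across y, from above.
- petri_dish: Bystander: petri dish, 59 mm across, 12 mm high, behind. Origin: centre of its underside.
- sample_cup_b: Bystander: sample cup with screw lid, 62 mm across, 67 mm high, at the back left. Origin: centre of its underside.

How it is judged:
By the outcome, as a careful person would: the job done as asked, in the order asked, and still so for the second after the job is handed in, while the arm keeps its last pose, push and grip.
It also fails if it takes over 72 s, if anything falls off the work surface, if the arm or the gripper's body presses on something with over 40 N, if the wrist force passes 120 N, or if a joint passes its speed limit or range.

### The arm

A 6-joint arm with a two-finger parallel gripper is mounted at the origin on a cart in front of the work surface, level with it; the furniture and walls round the work are solid. World frame = base frame: x ahead of the robot, y to its left, z up, the work surface at z = 0. Lengths are in m, angles in degrees, forces in N, time in s.
With the tool pointing down it reaches from about 0.3 to 0.75 m from the base axis. Payload 8.5 kg.
Tool frame: the origin (TCP) lies on the centre line of the jaws, within the pads' length; the fingertips stand 22 mm ahead of it and the grasp point (between the pads) lies 3 mm ahead of it (env.tip_reach is the distance from the TCP to the fingertips, in m); y points along the fingers, z is the direction in which the jaws open and shut, and the axes are right-handed (so a half turn about y gives the same grasp; the last joint's range is limited). The gripper opens to 85 mm and grips with 20 to 120 N. Pads are 22 mm wide; open, the fingers measure 114 mm over their backs; the gripper's body (76 mm by 85 mm) begins 54 mm behind the grasp point. The pads swing forward as they close: fully open they stand 13 mm farther back than shut.
Start: joints at [52.179, 21.807, 74.336, -0, 83.858, -12.336], TCP at [0.237, 0.496, 0.232] pointing down, gripper open.
Joint ranges: [-178.18, 178.18], [-50.72, 133.34], [12.68, 142.11], [-81.47, 261.47], [9.98, 163.14], [-165.26, 165.26]. Speed limits (degrees/s): [136.94, 136.94, 180, 180, 180, 180].

### API

Orientations are given as a 3x3 rotation matrix whose columns are the frame's x, y, z axes.
In Python, from rig import env, get_image gives the robot as it stands. The module is installed in compiled form; this text tells all that it offers.
- The arm moves only by the tool carry_out, never from a script. Its argument "targets" is a list that holds one entry, the list of rows, each a list of 7 numbers: the closure, from 0 (fully open) to 1 (shut), then the shift along the world's x, y, z in mm, then the turn, a rotation vector about the world's x, y, z in degrees. In form: [[[claw, dx, dy, dz, ax, ay, az], ...]]. A call has 1 to 20 rows; each row is the pose to reach, as a shift and turn from the pose commanded when the call began; what a row does not reach only later rows make up. A row lasts 1/12 s, in which the tool goes at most 41.7 mm and 7.16 degrees, less where a joint would pass 70% of its speed; a pose out of reach is approached as far as the arm can. A call with a gripper value outside its range is refused whole. The fingers move at their own pace and stop on an object; "squeeze" is the grip in N (left out, the last holds). Time passes only in rows, so rows that repeat a pose let the fingers close. It gives the time, the measured TCP pose, the force and the opening at its end, in the units of the state.
- env.observe(): the state, without advancing time (a new reading comes with each control period).
- get_image(name): name is "scene" or "top" or "wrist"; returns a dict with "img" (480x640x3 uint8, red, green, blue), "fx", "fy", "cx", "cy" (pixels), "rvec" (rotation vector, rad) and "tvec" (3), from world to camera coordinates, as OpenCV has them. Camera axes: x right, y down, z forward; pixel columns grow to the right and rows downward; lengths in m; the calibration is good to about 2 mm. A picture is of the moment at which its call begins. There is no depth.
- env.close_job(): hands the job in, once; it reports no verdict.
The state is a dict: "time_s": time; "q": joint angles; "qvel": joint speeds; "joint_efforts": joint torques, N m; "position": TCP position; "tool_rot": TCP orientation; "ft_force": force on the tool from outside, world axes, zero at the start; "wrist_torque": the same for the moment, N m; "grip_width": finger opening in m.
Only numpy, scipy, OpenCV 4.12 (cv2) and the standard library are available. Lean on these libraries where they do the work, as an engineer would, in place of code of your own. Each camera call takes 0.05 s, during which the arm holds its last target.

## Working session

There is one attempt and no reset: what is moved stays moved. The work goes in short steps, Python scripts to look and compute and a tool call to move; the robot and the scene stay as the last step left them, time stands still between calls to the robot, and variables do not carry over. Pictures are saved under pics/ and viewed, and the job is handed in when it is done.

Besides the shell and the picture viewer there is one more tool, called after "Call:" by a JSON object that holds its "name" and its "arguments". carry_out: Moves the arm, as the interface text tells. Its arguments: {"type":"object","properties":{"targets":{"type":"array"},"squeeze":{"type":"number"}},"required":["targets"]}

```bash
mkdir -p pics
python3 - <<'E'
from rig import env,get_image
import cv2,pickle
o=env.observe()
for k,v in o.items(): print(k,v)
print(env.tip_reach)
for n in ["scene","top","wrist"]:
    d=get_image(n); pickle.dump(d,open(f"pics/{n}0.pkl","wb"))
    cv2.imwrite(f"pics/{n}0.png",d["img"][:,:,::-1]); print(n,d["fx"],d["cx"],d["cy"],d["rvec"],d["tvec"])
E
```

```text
time_s 0.0
q [ 5.21800029e+01  2.18410623e+01  7.43844468e+01  3.19060630e-03
  8.38569347e+01 -1.23362415e+01]
qvel [-0.00125962  0.11774258  0.09583693 -0.01897493  0.00148913 -0.09122132]
joint_efforts [ 9.80403493e-04 -4.48467743e+01 -2.31280696e+01 -1.55252287e-04
  4.85447745e-03  2.84683082e-06]
position [0.23645637 0.49626447 0.2310129 ]
tool_rot [[ 9.02704557e-01 -9.26053775e-04  4.30259950e-01]
 [-4.30260795e-01 -1.10270718e-03  9.02703956e-01]
 [-3.61501667e-04 -9.99998963e-01 -1.39386343e-03]]
ft_force [ 0.21836506  0.0568448  -0.52607821]
wrist_torque [ 0.01862838  0.00441124 -0.00484556]
grip_width 0.08525194476450049
0.022
scene 487.51358137496544 323.3638692751632 238.50683742656696 [ 2.2188069 -1.3386186  0.4322202] [-0.24733868  0.45977352  0.92809112]
top 527.355091945839 321.305037694156 233.66737028688237 [ 2.20949421 -2.14573873  0.11935113] [-0.0157839   0.56152252  1.15972762]
wrist 369.962580768862 323.8754722373021 235.6973231118371 [-2.42862588 -1.53475569 -0.23532404] [-0.54903989 -0.04040035  0.37884553]
```

View pics/scene0.png

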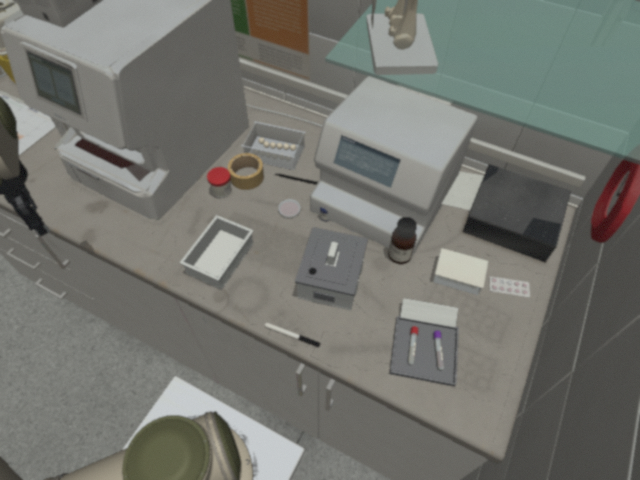

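View pics/top0.png

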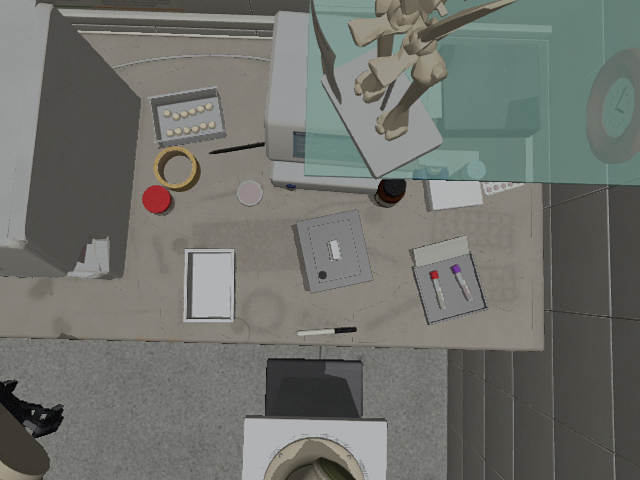

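View pics/wrist0.png

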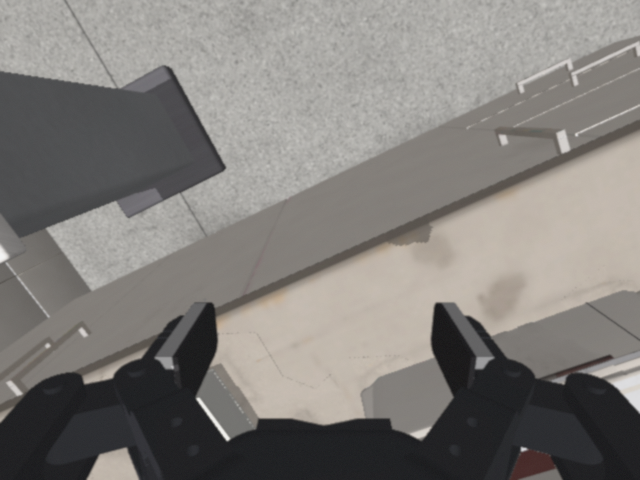

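The scene picture shows the tub at (217,250), the box with its tab at (332,255), and the tray with tubes at (413,345) and (438,350). In the top view they are at about (209,285), (334,250), and (437,290) and (460,283). There is a glass shelf at the back right. Next I'll zoom in to measure.

```bash
cat > h.py <<'E'
import numpy as np,cv2,pickle
def load(n): return pickle.load(open(f"pics/{n}.pkl","rb"))
def ray(d,px):
    K=np.array([[d["fx"],0,d["cx"]],[0,d["fy"],d["cy"]],[0,0,1]])
    R=cv2.Rodrigues(np.array(d["rvec"],float))[0]; t=np.array(d["tvec"],float)
    c=-R.T@t; v=R.T@np.linalg.inv(K)@np.array([px[0],px[1],1.]); return c,v/np.linalg.norm(v)
def plane(d,px,z):
    c,v=ray(d,px); return c+v*(z-c[2])/v[2]
def tri(d1,p1,d2,p2):
    c1,v1=ray(d1,p1);c2,v2=ray(d2,p2)
    s=np.linalg.lstsq(np.c_[v1,-v2],c2-c1,rcond=None)[0]
    a,b=c1+v1*s[0],c2+v2*s[1]; return (a+b)/2,np.linalg.norm(a-b)
def proj(d,P):
    K=np.array([[d["fx"],0,d["cx"]],[0,d["fy"],d["cy"]],[0,0,1]])
    return cv2.projectPoints(np.array([P],float),np.array(d["rvec"],float),np.array(d["tvec"],float),K,None)[0].ravel()
E
python3 - <<'E'
from h import *
t=load("top0")["img"][:,:,::-1]
def crop(x0,y0,w,h,s,n,im=t): cv2.imwrite(n,cv2.resize(im[y0:y0+h,x0:x0+w],None,fx=s,fy=s,interpolation=cv2.INTER_CUBIC))
crop(400,225,100,110,5,"pics/tray_z.png")
crop(285,200,100,100,5,"pics/box_z.png")
crop(170,235,80,100,5,"pics/tub_z.png")
E
```

```text
(no output)
```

View pics/tray_z.png

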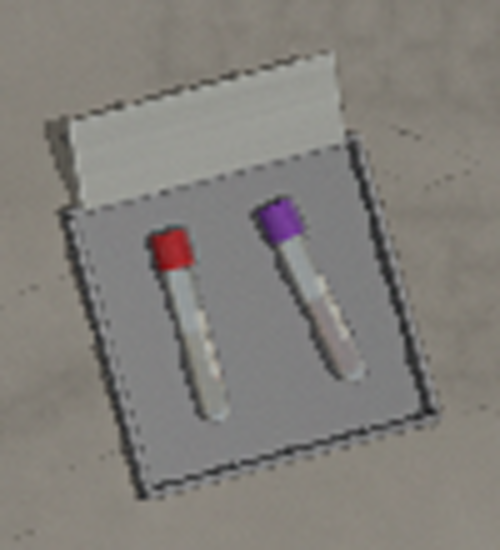

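View pics/box_z.png

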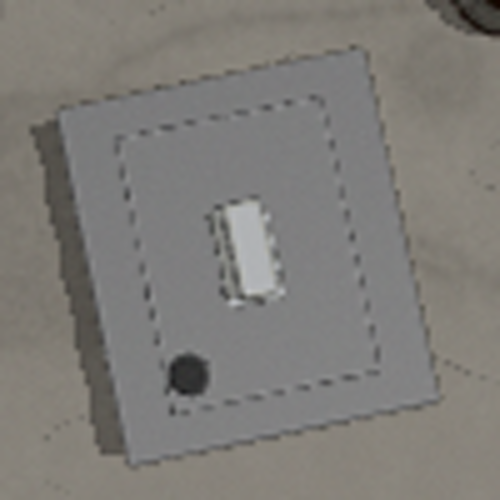

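View pics/tub_z.png

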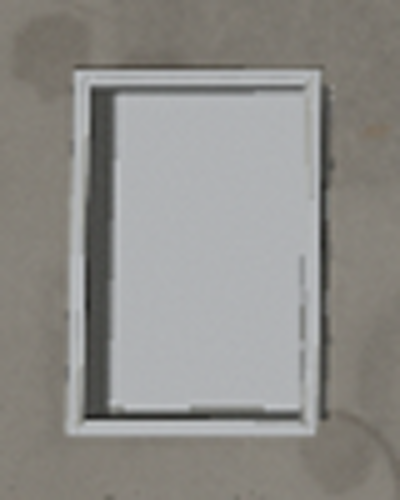

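Zoomed pictures: the red-capped tube runs from (433,271) to (443,308) and the purple-capped one from (455,265) to (469,300). The lid corners, tab top and tub lip are all clear. Casting rays next.

Run:
```python
from h import *
d=load("top0"); np.set_printoptions(precision=4,suppress=True)
def z(x0,y0,p,h): return plane(d,(x0+(p[0]+.5)/5-.5,y0+(p[1]+.5)/5-.5),h)
def quad(x0,y0,ps,h,name):
    P=np.array([z(x0,y0,p,h)[:2] for p in ps]); print(name,"c",P.mean(0)); 
    for i in range(4):
        e=P[(i+1)%4]-P[i]; print("  edge",np.linalg.norm(e),np.degrees(np.arctan2(e[1],e[0])))
quad(285,200,[(60,110),(365,47),(440,400),(130,465)],.085,"lid")
quad(285,200,[(225,205),(262,198),(283,292),(248,300)],.127,"tab")
quad(170,235,[(75,70),(322,70),(317,435),(67,435)],.056,"tub")
quad(400,225,[(67,212),(350,143),(434,415),(143,495)],.014,"tray")
for n,a,b in [("red",(168,230),(217,420)),("purple",(278,200),(350,381))]:
    A,B=z(400,225,a,.012)[:2],z(400,225,b,.012)[:2]; e=A-B
    print(n,(A+B)/2,np.linalg.norm(e),np.degrees(np.arctan2(e[1],e[0])))
for p in [(310,195),(333,55)]: print("chute",z(400,225,(70,120),.035),z(400,225,(333,52),.035))
# colour-based check of caps in both views
s=load("scene0")
def cap(dd,lo,hi,box):
    hsv=cv2.cvtColor(dd["img"],cv2.COLOR_RGB2HSV); m=cv2.inRange(hsv,lo,hi); x0,y0,x1,y1=box
    k=np.zeros_like(m); k[y0:y1,x0:x1]=m[y0:y1,x0:x1]; M=cv2.moments(k,True); return M["m10"]/M["m00"],M["m01"]/M["m00"],M["m00"]
for n,lo,hi in [("red",(165,90,60),(180,255,255)),("pur",(120,60,50),(150,255,255))]:
    a=cap(d,lo,hi,(400,225,500,335));b=cap(s,lo,hi,(380,300,470,390)); print(n,a,b,tri(d,a[:2],s,b[:2]))
# tab top in scene
im=s["img"][:,:,::-1]
cv2.imwrite("pics/s_box.png",cv2.resize(im[220:310,285:375],None,fx=6,fy=6,interpolation=cv2.INTER_CUBIC))
cv2.imwrite("pics/s_tray.png",cv2.resize(im[290:390,375:475],None,fx=6,fy=6,interpolation=cv2.INTER_CUBIC))
```

```text
lid c [ 0.521  -0.0276]
  edge 0.1339697122286111 -76.50210815351251
  edge 0.15452625568549372 -166.82127204210994
  edge 0.134545487884954 103.40552330147895
  edge 0.15431363796599365 12.964564834200017
tab c [ 0.5206 -0.0283]
  edge 0.01552489124233535 -77.55406355034481
  edge 0.039645349348590056 -165.96016643207267
  edge 0.014754909269598061 104.53643471956096
  edge 0.04021232914298591 15.129224436863998
tub c [0.4401 0.242 ]
  edge 0.10754547290188185 -88.30636135826317
  edge 0.1576934410377692 -178.23128535305773
  edge 0.10741687647094177 91.58220376114217
  edge 0.15748474733046508 1.815673810639555
tray c [ 0.449  -0.2924]
  edge 0.13348923544849225 -74.74001074609605
  edge 0.12760993151110117 -162.58116942383577
  edge 0.1370393617527433 106.66513100907936
  edge 0.13088626054197738 15.828264797063365
red [ 0.4441 -0.2674] 0.0879525915610467 15.065892619813205
purple [ 0.4613 -0.3226] 0.08731431793121239 22.203079360657007
chute [ 0.5336 -0.2065  0.035 ] [ 0.5677 -0.3244  0.035 ]
chute [ 0.5336 -0.2065  0.035 ] [ 0.5677 -0.3244  0.035 ]
red (433.921568627451, 274.7450980392157, 51.0) (414.1666666666667, 329.26666666666665, 30.0) (array([ 0.4776, -0.2574,  0.0172]), np.float64(0.0018926629045660191))
pur (455.6896551724138, 268.7758620689655, 58.0) (437.0943396226415, 333.8867924528302, 53.0) (array([ 0.4924, -0.307 ,  0.0149]), np.float64(0.0012739934840823837))
```

View pics/s_box.png

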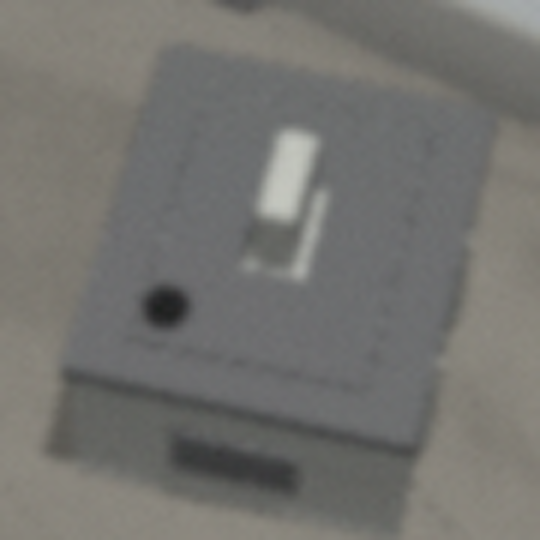

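View pics/s_tray.png

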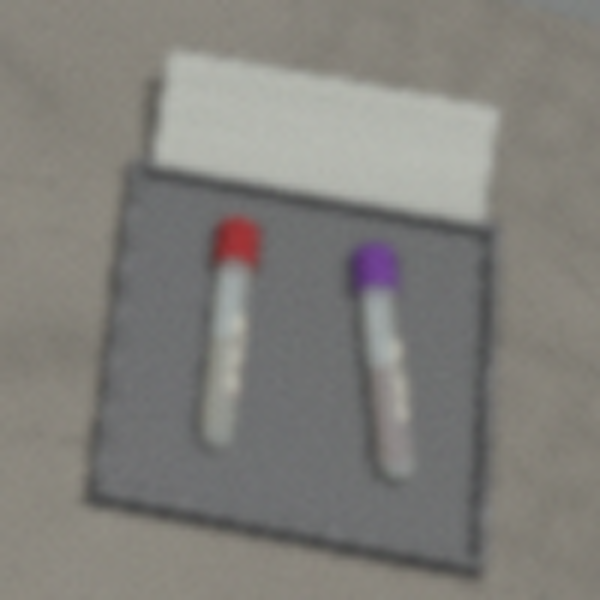

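Call:
{"name": "carry_out", "arguments": {"targets": [[[0.3,30,-40,0,0,0,-7],[0.64,50,-80,0,0,0,-14],[0.64,70,-120,0,0,0,-21],[0.64,80,-160,0,0,0,-28],[0.64,90,-200,0,0,0,-35],[0.64,100,-240,0,0,0,-42],[0.64,110,-280,0,0,0,-49],[0.64,120,-320,0,0,0,-56],[0.64,130,-360,0,0,0,-63],[0.64,140,-400,0,0,0,-70],[0.64,150,-440,0,0,0,-77],[0.64,160,-480,0,0,0,-84],[0.64,170,-520,0,0,0,-91],[0.64,180,-560,0,0,0,-98],[0.64,188,-600,0,0,0,-105],[0.64,194,-640,0,0,0,-112],[0.64,200,-680,0,0,0,-119],[0.64,204,-720,0,0,0,-126],[0.64,207,-750,0,0,0,-133],[0.64,207,-763,0,0,0,-139.6]]], "squeeze": 25}}

```text
time_s: 1.82
position: [0.4436, -0.2708, 0.2308]
tool_rot: [[-0.969, -0.0, 0.248], [-0.248, -0.0, -0.969], [0.001, -1.0, 0.0]]
ft_force: [-0.2, -0.6, -0.6]
grip_width: 0.0306
```

Call:
{"name": "carry_out", "arguments": {"targets": [[[0.64,0,0,-20,0,0,0],[0.64,0,0,-40,0,0,0],[0.64,0,0,-60,0,0,0],[0.64,0,0,-80,0,0,0],[0.64,0,0,-80,0,0,0],[0.64,0,0,-80,0,0,0]]]}}

```text
time_s: 2.32
position: [0.4434, -0.2664, 0.1514]
tool_rot: [[-0.966, -0.001, 0.257], [-0.257, 0.001, -0.966], [0.001, -1.0, -0.002]]
ft_force: [0.1, -0.4, 0.4]
grip_width: 0.0305
```

```bash
cat > snap.py <<'E'
import sys,cv2,pickle
from rig import env,get_image
o=env.observe(); print(o["time_s"],o["position"].round(4) if hasattr(o["position"],"round") else o["position"],o["grip_width"],o["q"],o["ft_force"]); print(o["tool_rot"])
for a in sys.argv[1:]:
    n=a.rstrip("0123456789"); d=get_image(n); pickle.dump(d,open(f"pics/{a}.pkl","wb")); cv2.imwrite(f"pics/{a}.png",d["img"][:,:,::-1])
E
python3 snap.py wrist1
```

```text
2.3167 [ 0.4434 -0.2664  0.1514] 0.03052202752908154 [-4.41206064e+01  2.29460150e+01  8.69337394e+01 -3.13964338e-04
  7.02288418e+01  3.09647714e+01] [ 0.10393846 -0.43740706  0.43711056]
[[-9.66309279e-01 -1.36422386e-03  2.57380099e-01]
 [-2.57381850e-01  1.31579336e-03 -9.66308880e-01]
 [ 9.79602602e-04 -9.99998204e-01 -1.62258979e-03]]
```

View pics/wrist1.png

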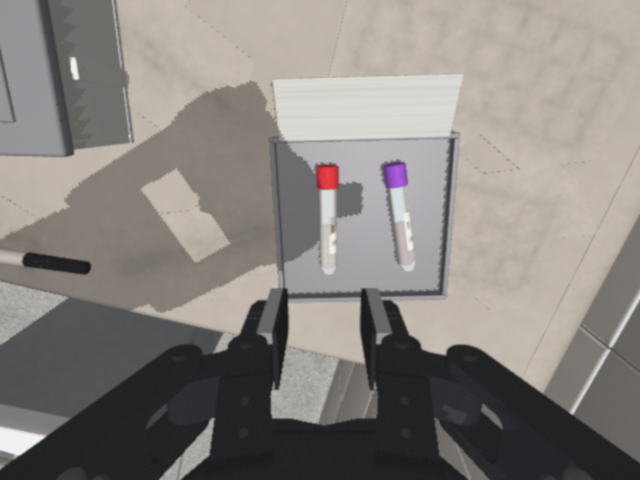

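The wrist view shows the red-capped tube from (327,166) to (329,273) and the purple-capped one from (395,164) to (408,270). Both are inside the tray and the fingers are clear.

Run:
```python
from h import *
w=load("wrist1"); t=load("top0")
for n,a,b in [("red",(327.5,165.5),(329,273)),("pur",(395,163.5),(408,270))]:
    A,B=plane(w,a,.012)[:2],plane(w,b,.012)[:2];e=A-B
    print(n,(A+B)/2,np.linalg.norm(e),np.degrees(np.arctan2(e[1],e[0])))
R=np.array([[-9.663e-01,.2574],[-.2574,-.9663]])
print(np.degrees(np.arctan2(-.2574,-.9663)),[np.array(plane(w,p,.014)) for p in [(272,139),(459,133),(449,297),(279,300)]])
```

```text
red [ 0.44476542 -0.27052047] 0.08748008534720944 15.946964012167113
pur [ 0.46169015 -0.32572126] 0.08767223013057505 25.247689439844926
-165.08408402760602 [array([ 0.49505668, -0.2142525 ,  0.014     ]), array([ 0.53430376, -0.34464992,  0.014     ]), array([ 0.40850863, -0.38463292,  0.014     ]), array([ 0.36910649, -0.24830176,  0.014     ])]
```

Call:
{"name": "carry_out", "arguments": {"targets": [[[0.64,0,-2,-20,0,0,0.5],[0.64,0.5,-2,-40,0,0,0.5],[0.64,0.5,-2,-60,0,0,0.5],[0.64,0.5,-2,-80,0,0,0.5],[0.64,0.5,-2,-95,0,0,0.5],[0.64,0.5,-2,-105,0,0,0.5],[0.64,0.5,-2,-112,0,0,0.5],[0.64,0.5,-2,-118,0,0,0.5],[0.64,0.5,-2,-121.5,0,0,0.5],[0.64,0.5,-2,-121.5,0,0,0.5]]]}}

```text
time_s: 3.2
position: [0.4443, -0.2687, 0.0302]
tool_rot: [[-0.964, 0.0, 0.266], [-0.266, -0.0, -0.964], [-0.0, -1.0, 0.0]]
ft_force: [0.1, -0.3, 0.5]
grip_width: 0.0306
```

```bash
python3 snap.py wrist2
```

```text
3.2 [ 0.4443 -0.2687  0.0302] 0.030554447525139385 [-4.42414806e+01  3.26354493e+01  9.47873827e+01 -1.40349279e-03
  5.25593215e+01  3.03411572e+01] [ 0.1469752  -0.25854849  0.54223522]
[[-9.64010916e-01  2.09576689e-04  2.65862576e-01]
 [-2.65862622e-01 -2.31247970e-04 -9.64010899e-01]
 [-1.40554031e-04 -9.99999951e-01  2.78644176e-04]]
```

View pics/wrist2.png

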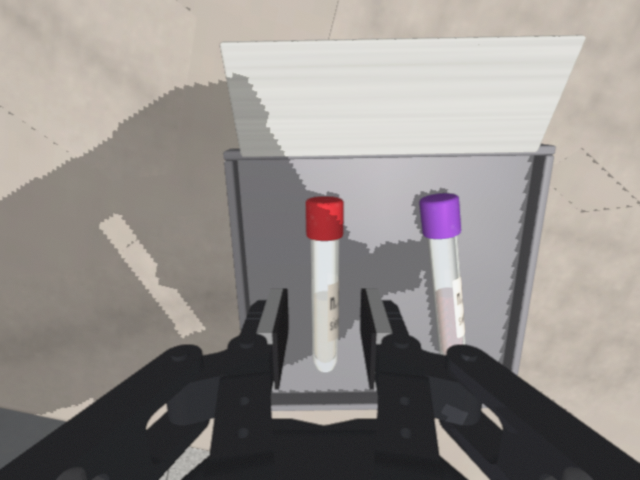

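The red-capped tube spans (324,198) to (325,370), centred between the fingers. I'll check where the pads sit along it, then close.

Run:
```python
from h import *
w=load("wrist2")
print(proj(w,(.4443,-.2687,.012)),proj(w,(.4443,-.2687,.0302)))
A,B=plane(w,(324.5,197),.012),plane(w,(325,371),.012);print((A+B)/2,np.linalg.norm(A-B))
```

```text
[321.76938933 289.56074508] [321.57593612 308.20838387]
[ 0.44410873 -0.2702312   0.012     ] 0.09037519038940582
```

Call:
{"name": "carry_out", "arguments": {"targets": [[[0.8,0,0,0,0,0,0],[0.9,0,0,0,0,0,0],[1,0,0,0,0,0,0],[1,0,0,0,0,0,0],[1,0,0,0,0,0,0],[1,0,0,0,0,0,0]]], "squeeze": 25}}

```text
time_s: 3.75
position: [0.4442, -0.2686, 0.0302]
tool_rot: [[-0.964, 0.0, 0.266], [-0.266, -0.0, -0.964], [-0.0, -1.0, 0.0]]
ft_force: [0.1, -0.7, -0.5]
grip_width: 0.0001
```

```bash
python3 snap.py wrist3 scene3
```

```text
3.75 [ 0.4442 -0.2686  0.0302] 7.295912053899222e-05 [-4.42423517e+01  3.26276322e+01  9.48084212e+01  6.41316777e-04
  5.25552620e+01  3.03429449e+01] [ 0.09861581 -0.72620182 -0.49100513]
[[-9.64029028e-01  1.14786514e-04  2.65796951e-01]
 [-2.65796963e-01 -9.93855437e-05 -9.64029027e-01]
 [-8.42411564e-05 -9.99999988e-01  1.26320456e-04]]
```

View pics/wrist3.png

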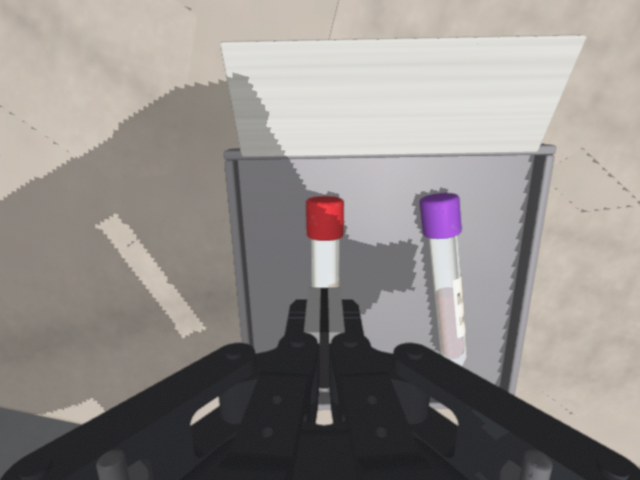

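View pics/scene3.png

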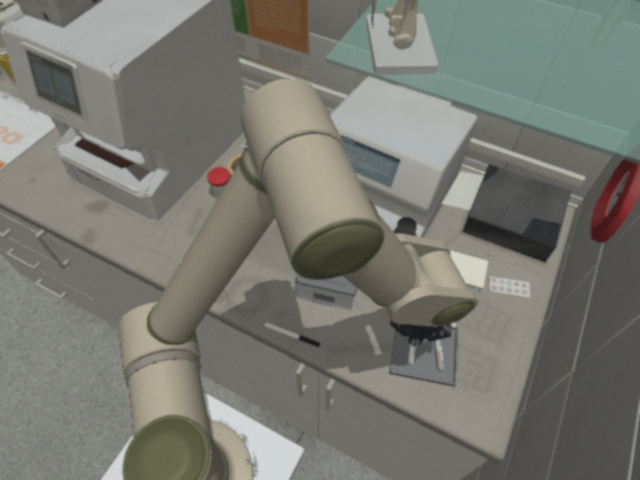

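The scene view is of the gripper at (425,330). The fingers are fully shut, yet the red tube is unmoved in the wrist view (cap still at (324,217)). So the pads closed above or around it. I'll zoom in.

Run:
```python
from h import *
s=load("scene3")["img"][:,:,::-1]; w=load("wrist3")["img"][:,:,::-1]
a=cv2.resize(s[290:390,375:475],None,fx=5,fy=5,interpolation=cv2.INTER_CUBIC)
cv2.imwrite("pics/z3s.png",a)
cv2.imwrite("pics/z3w.png",cv2.resize(w[180:430,250:400],None,fx=2.4,fy=2.4,interpolation=cv2.INTER_CUBIC))
```

```text
(no output)
```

View pics/z3s.png

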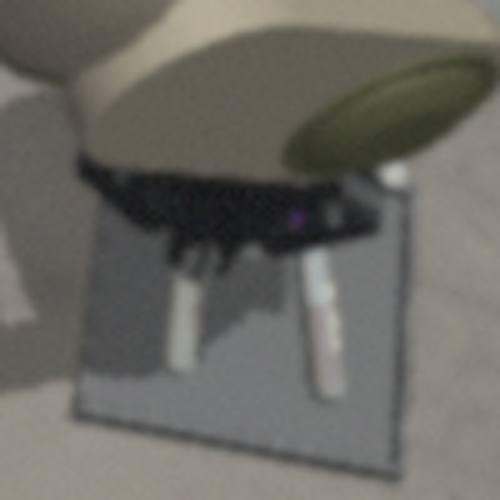

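View pics/z3w.png

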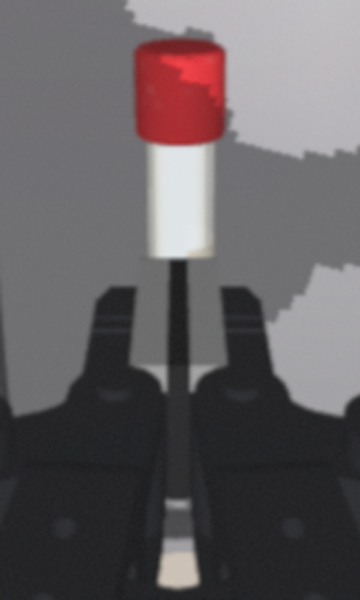

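Run:
```python
from h import *
w=load("wrist3")
c,v=ray(w,(324,287)); print("cam",c-np.array([.4442,-.2686,.0302]),v)
R=np.array([[-.964,0,.2658],[-.2658,0,-.964],[0,-1,0]])
tc=np.array([.4442,-.2686,.0302])
cl=R.T@(c-tc); vl=R.T@v; print("tool frame cam",cl,vl)
for x in(-.011,0,.011): s=(x-cl[0])/vl[0]; print(x,cl+s*vl)
# pad width at tip: cols
for y in (.022,.015,.01):
  for x in(-.011,.011): print(y,x,proj(w,tc+R@np.array([x,y,.01])))
s=load("scene3")
for y in(.022,.012,.005): print("scene",proj(s,tc+R@np.array([0,y,0])))
```

```text
cam [0.07442232 0.01970062 0.14170815] [-0.41197975 -0.1150566  -0.9038997 ]
tool frame cam [-0.07697954 -0.14170815  0.00079005] [0.42773053 0.9038997  0.00141035]
-0.011 [-0.011      -0.00227717  0.00100761]
0 [0.         0.02096853 0.00104388]
0.011 [0.011      0.04421423 0.00108015]
0.022 -0.011 [342.8523588  264.97030193]
0.022 0.011 [342.12335718 306.45045042]
0.015 -0.011 [343.61210969 270.7074358 ]
0.015 0.011 [342.82695969 313.54777619]
0.01 -0.011 [344.19255527 275.09057509]
0.01 0.011 [343.36316125 318.95650783]
scene [412.2551178  345.55414873]
scene [412.97782167 343.76730599]
scene [413.49033708 342.50014182]
```

Run:
```python
from h import *
w=load("wrist2"); cv2.imwrite("pics/z2w.png",cv2.resize(w["img"][260:400,225:425,::-1],None,fx=4,fy=4,interpolation=cv2.INTER_CUBIC))
R=np.array([[-.964,0,.2659],[-.2659,0,-.964],[0,-1,0]]);tc=np.array([.4443,-.2687,.0302])
Rc=cv2.Rodrigues(np.array(w["rvec"],float))[0]
for x in(-.011,-.005,0):
  for y in (-.005,0,.005,.01,.015,.022):
    P=tc+R@np.array([x,y,.01528]);Q=tc+R@np.array([x,y,-.01528])
    print(x,y,proj(w,P).round(1),proj(w,Q).round(1),(Rc@P+w["tvec"])[2].round(4))
```

```text
-0.011 -0.005 [359.1 290. ] [283.9 289.9] 0.1502
-0.011 0 [358.  284.7] [285.1 284.7] 0.155
-0.011 0.005 [357.  279.8] [286.2 279.7] 0.1598
-0.011 0.01 [356.  275.1] [287.3 275.1] 0.1645
-0.011 0.015 [355.1 270.8] [288.3 270.7] 0.1693
-0.011 0.022 [353.9 265. ] [289.7 265. ] 0.176
-0.005 -0.005 [358.7 303.2] [284.3 303.2] 0.152
-0.005 0 [357.6 297.7] [285.5 297.6] 0.1568
-0.005 0.005 [356.6 292.4] [286.6 292.4] 0.1616
-0.005 0.01 [355.7 287.4] [287.7 287.4] 0.1663
-0.005 0.015 [354.8 282.8] [288.7 282.7] 0.1711
-0.005 0.022 [353.6 276.6] [290.  276.6] 0.1778
0 -0.005 [358.3 314.1] [284.7 314.1] 0.1535
0 0 [357.3 308.2] [285.9 308.2] 0.1583
0 0.005 [356.3 302.7] [287.  302.7] 0.1631
0 0.01 [355.4 297.5] [288.  297.5] 0.1678
0 0.015 [354.5 292.6] [289.  292.6] 0.1726
0 0.022 [353.3 286.1] [290.3 286.1] 0.1793
```

View pics/z2w.png

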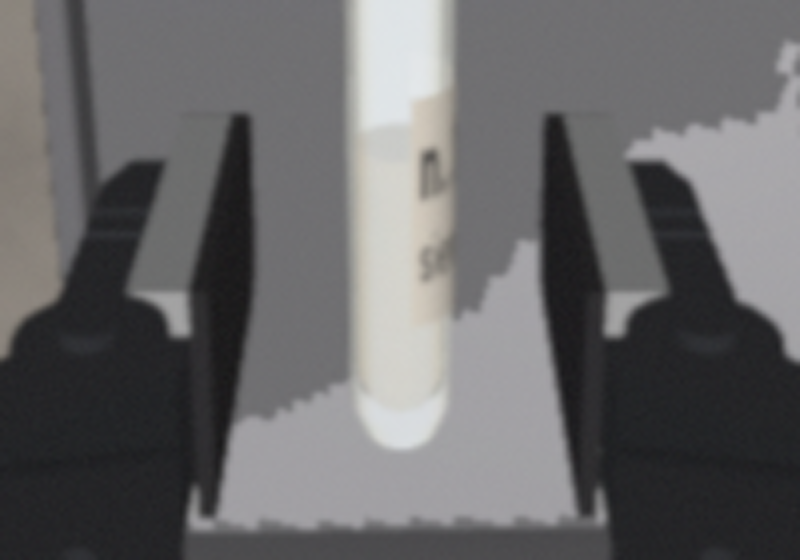

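The pad-tip geometry in the wrist view (tip rows 289 to 326, 73 px apart) puts the tips near the TCP, not 22 mm ahead of it. That explains the fingers passing over the tube. I'll open and go down in small steps, watching the force.

Call:
{"name": "carry_out", "arguments": {"targets": [[[0.64,0,0,0,0,0,0],[0.64,0,0,0,0,0,0],[0.64,0,0,0,0,0,0],[0.64,0,0,-1,0,0,0],[0.64,0,0,-2,0,0,0],[0.64,0,0,-3,0,0,0],[0.64,0,0,-3,0,0,0]]]}}

```text
time_s: 4.43
position: [0.4441, -0.2685, 0.0269]
tool_rot: [[-0.964, -0.0, 0.266], [-0.266, 0.0, -0.964], [0.0, -1.0, -0.0]]
ft_force: [-0.5, 0.1, -0.4]
grip_width: 0.0309
```

Call:
{"name": "carry_out", "arguments": {"targets": [[[0.64,0,0,-1,0,0,0],[0.64,0,0,-2,0,0,0],[0.64,0,0,-2,0,0,0]]]}}

```text
time_s: 4.68
position: [0.4441, -0.2685, 0.0249]
tool_rot: [[-0.964, -0.0, 0.266], [-0.266, 0.0, -0.964], [0.0, -1.0, -0.0]]
ft_force: [-0.1, -0.4, -0.1]
grip_width: 0.0308
```

Call:
{"name": "carry_out", "arguments": {"targets": [[[0.64,0,0,-1,0,0,0],[0.64,0,0,-2,0,0,0],[0.64,0,0,-2,0,0,0]]]}}

```text
time_s: 4.93
position: [0.4441, -0.2685, 0.0229]
tool_rot: [[-0.964, -0.0, 0.266], [-0.266, 0.0, -0.964], [0.0, -1.0, -0.0]]
ft_force: [0.7, 0.4, 0.6]
grip_width: 0.0306
```

Call:
{"name": "carry_out", "arguments": {"targets": [[[0.64,0,0,-1,0,0,0],[0.64,0,0,-2,0,0,0],[0.64,0,0,-2,0,0,0]]]}}

```text
time_s: 5.18
position: [0.4441, -0.2685, 0.0209]
tool_rot: [[-0.964, -0.0, 0.266], [-0.266, 0.0, -0.964], [0.0, -1.0, -0.0]]
ft_force: [0.0, -0.1, -0.6]
grip_width: 0.0306
```

Call:
{"name": "carry_out", "arguments": {"targets": [[[0.75,0,0,0,0,0,0],[0.85,0,0,0,0,0,0],[0.9,0,0,0,0,0,0],[1,0,0,0,0,0,0],[1,0,0,0,0,0,0],[1,0,0,0,0,0,0]]], "squeeze": 25}}

```text
time_s: 5.68
position: [0.444, -0.2683, 0.021]
tool_rot: [[-0.964, -0.0, 0.266], [-0.266, 0.0, -0.964], [0.0, -1.0, -0.0]]
ft_force: [0.5, 1.0, -0.1]
grip_width: -0.0001
```

Call:
{"name": "carry_out", "arguments": {"targets": [[[0.64,0,0,0,0,0,0],[0.64,0,0,0,0,0,0],[0.64,0,0,0,0,0,0],[0.64,0,0,-2,0,0,0],[0.64,0,0,-4,0,0,0],[0.64,0,0,-5,0,0,0],[0.64,0,0,-5,0,0,0]]]}}

```text
time_s: 6.27
position: [0.444, -0.2684, 0.0157]
tool_rot: [[-0.964, -0.001, 0.266], [-0.266, 0.001, -0.964], [0.0, -1.0, -0.001]]
ft_force: [-0.7, -0.5, -0.1]
grip_width: 0.0308
```

```bash
python3 snap.py wrist4
python3 - <<'E'
from h import *
w=load("wrist4"); cv2.imwrite("pics/z4w.png",cv2.resize(w["img"][180:420,225:425,::-1],None,fx=2.5,fy=2.5,interpolation=cv2.INTER_CUBIC))
E
```

```text
6.2667 [ 0.444  -0.2684  0.0157] 0.03082806159593258 [-4.42447559e+01  3.39838346e+01  9.54890905e+01  1.39717433e-03
  5.05702564e+01  3.03414704e+01] [-0.66354723 -0.51795668 -0.05843782]
[[-9.64035560e-01 -5.26753715e-04  2.65772763e-01]
 [-2.65773035e-01  5.39339642e-04 -9.64035478e-01]
 [ 3.64467482e-04 -9.99999716e-01 -6.59939527e-04]]
```

View pics/z4w.png

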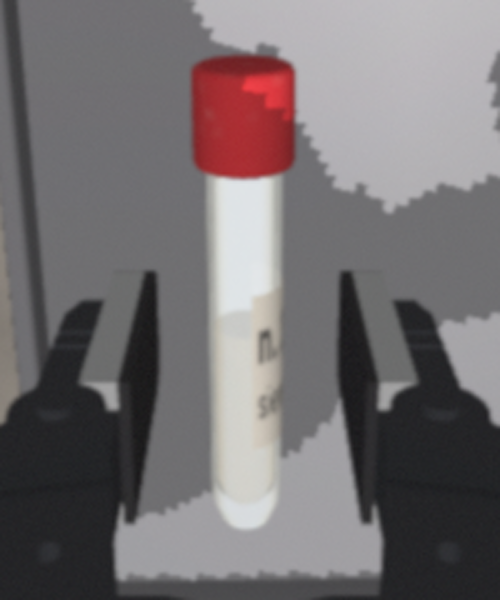

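In the zoomed view the tube sits between the pads: cap at (243,115), rounded end at (245,525), pads at (140,330) and (355,330). Trying to close here.

Call:
{"name": "carry_out", "arguments": {"targets": [[[0.75,0,0,0,0,0,0],[0.85,0,0,0,0,0,0],[0.9,0,0,0,0,0,0],[1,0,0,0,0,0,0],[1,0,0,0,0,0,0],[1,0,0,0,0,0,0]]], "squeeze": 25}}

```text
time_s: 6.82
position: [0.4442, -0.2686, 0.0162]
tool_rot: [[-0.964, 0.0, 0.266], [-0.266, -0.0, -0.964], [-0.0, -1.0, 0.0]]
ft_force: [0.1, 0.3, 1.7]
grip_width: 0.0117
```

The fingers stopped at 11.7 mm, on the tube but only near its top. So the tips are really about at the TCP. I'll reopen, go deeper and regrip.

Call:
{"name": "carry_out", "arguments": {"targets": [[[0.64,0,0,0,0,0,0],[0.64,0,0,0,0,0,0],[0.64,0,0,0,0,0,0],[0.64,0,0,-2,0,0,0],[0.64,0,0,-4,0,0,0],[0.64,0,0,-5,0,0,0],[0.64,0,0,-5,0,0,0]]]}}

```text
time_s: 7.4
position: [0.444, -0.2684, 0.0108]
tool_rot: [[-0.964, -0.001, 0.266], [-0.266, 0.001, -0.964], [0.0, -1.0, -0.001]]
ft_force: [0.4, -0.3, -0.0]
grip_width: 0.0307
```

Call:
{"name": "carry_out", "arguments": {"targets": [[[0.64,0,0,-1,0,0,0],[0.64,0,0,-2,0,0,0],[0.64,0,0,-2,0,0,0]]]}}

```text
time_s: 7.65
position: [0.4441, -0.2685, 0.0089]
tool_rot: [[-0.964, -0.0, 0.266], [-0.266, 0.0, -0.964], [0.0, -1.0, -0.0]]
ft_force: [-0.6, -0.5, 0.0]
grip_width: 0.0308
```

Call:
{"name": "carry_out", "arguments": {"targets": [[[0.75,0,0,0,0,0,0],[0.85,0,0,0,0,0,0],[0.9,0,0,0,0,0,0],[1,0,0,0,0,0,0],[1,0,0,0,0,0,0],[1,0,0,0,0,0,0]]], "squeeze": 25}}

```text
time_s: 8.15
position: [0.4442, -0.2686, 0.0093]
tool_rot: [[-0.964, 0.0, 0.266], [-0.266, -0.0, -0.964], [-0.0, -1.0, 0.0]]
ft_force: [0.1, 0.0, 2.0]
grip_width: 0.0122
```

Call:
{"name": "carry_out", "arguments": {"targets": [[[1,0,0,5,0,0,0],[1,0,0,15,0,0,0],[1,0,0,35,0,0,0],[1,0,0,60,0,0,0],[1,0,0,90,0,0,0],[1,0,0,120,0,0,0],[1,0,0,150,0,0,0],[1,0,0,175,0,0,0],[1,0,0,190,0,0,0],[1,0,0,190,0,0,0]]]}}

```text
time_s: 8.98
position: [0.445, -0.2692, 0.2032]
tool_rot: [[-0.964, 0.005, 0.266], [-0.266, -0.005, -0.964], [-0.004, -1.0, 0.006]]
ft_force: [0.3, 1.0, 0.3]
grip_width: 0.0123
```

```bash
python3 snap.py wrist5
```

```text
8.9833 [ 0.445  -0.2692  0.2032] 0.012311996695725243 [-4.42345368e+01  1.99743222e+01  8.21670071e+01  3.30447010e-03
  7.74465453e+01  3.03421597e+01] [0.26897308 1.0306342  0.25565057]
[[-0.96398104  0.0051929   0.26592028]
 [-0.26594549 -0.0049774  -0.96397522]
 [-0.00368224 -0.99997413  0.00617915]]
```

View pics/wrist5.png

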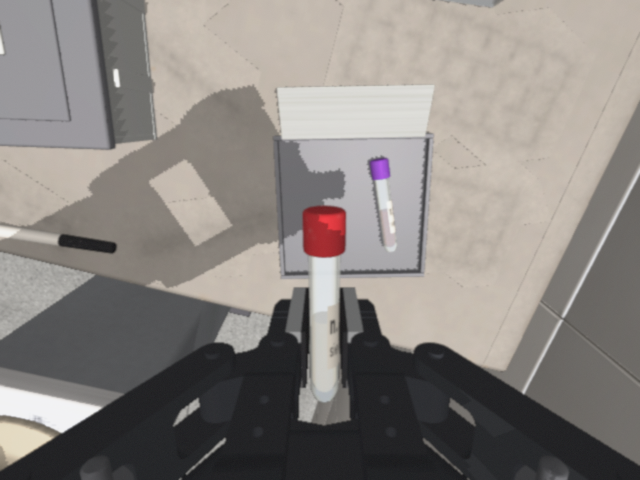

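Held level: cap at (324,231), the other tube still in the tray. Carrying it over to the tub.

Call:
{"name": "carry_out", "arguments": {"targets": [[[1,-1,15,0,0,0,3],[1,-3,45,0,0,0,8],[1,-5,80,0,0,0,14],[1,-7,118,0,0,0,20],[1,-9,156,0,0,0,26],[1,-11,194,0,0,0,32],[1,-13,232,0,0,0,38],[1,-15,270,0,0,0,44],[1,-17,308,0,0,0,50],[1,-19,346,0,0,0,56],[1,-20,384,0,0,0,62],[1,-22,422,0,0,0,67],[1,-23,455,0,0,0,72],[1,-24,482,0,0,0,75],[1,-24.5,500,0,0,0,76.3],[1,-24.5,510,0,0,0,76.3],[1,-24.5,510,0,0,0,76.3],[1,-24.5,510,0,0,0,76.3]]]}}

```text
time_s: 10.53
position: [0.4194, 0.241, 0.1985]
tool_rot: [[0.03, -0.001, 1.0], [-1.0, -0.001, 0.03], [0.001, -1.0, -0.001]]
ft_force: [0.2, -0.0, -0.2]
grip_width: 0.012
```

```bash
python3 snap.py wrist6
```

```text
10.5333 [0.4194 0.241  0.1985] 0.011986121855575228 [ 1.58346848e+01  1.69074354e+01  8.77290344e+01 -1.80837161e-02
  7.54477817e+01  1.41449892e+01] [ 0.21346864 -0.00586187 -0.22973632]
[[ 2.95664063e-02 -1.33129593e-03  9.99561932e-01]
 [-9.99562603e-01 -6.95134231e-04  2.95655003e-02]
 [ 6.55469285e-04 -9.99998872e-01 -1.35126624e-03]]
```

View pics/wrist6.png

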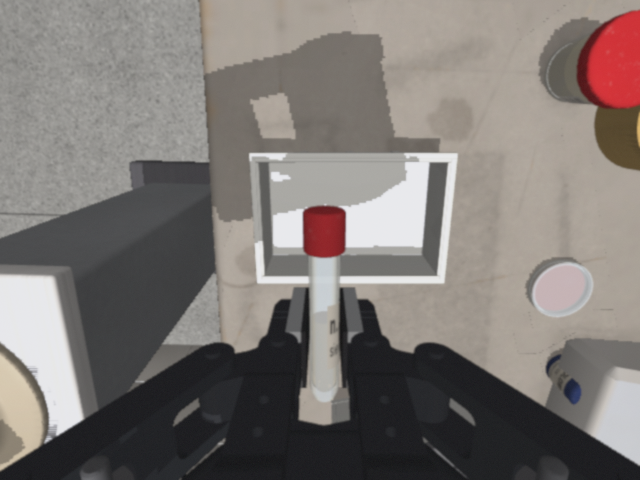

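The tub's lip corners are at (250,154), (457,154), (444,283) and (258,283), with the tube held above it. Cross-checking the tub's pose.

Run:
```python
from h import *
w=load("wrist6")
P=np.array([plane(w,p,.056)[:2] for p in [(249.5,153.5),(457.5,153.5),(444.5,284),(258,284)]]);print(P,P.mean(0))
for i in range(4):
    e=P[(i+1)%4]-P[i];print(np.linalg.norm(e),np.degrees(np.arctan2(e[1],e[0])))
```

```text
[[0.36240005 0.29044923]
 [0.51884498 0.29523792]
 [0.52290667 0.1878903 ]
 [0.36631231 0.18307669]] [0.442616   0.23916353]
0.15651820037596437 1.753245238586322
0.10742443725192387 -87.8331442349585
0.15666833377828132 -178.2393197788688
0.10744378809300519 92.0867197030103
```

The tub's long side runs along world x (1.75°), so I need to turn the tool by -90° and lay the tubes along x, about ±20 mm in y.

Call:
{"name": "carry_out", "arguments": {"targets": [[[1,3,3,0,0,0,-6],[1,6,6,0,0,0,-13],[1,9,9,0,0,0,-20],[1,12,12,0,0,0,-27],[1,15,15,0,0,0,-34],[1,18,18,0,0,0,-41],[1,20,19,0,0,0,-48],[1,21,19.5,0,0,0,-55],[1,21,19.5,0,0,0,-62],[1,21,19.5,0,0,0,-69],[1,21,19.5,0,0,0,-76],[1,21,19.5,0,0,0,-83],[1,21,19.5,0,0,0,-90],[1,21,19.5,-20,0,0,-90],[1,21,19.5,-50,0,0,-90],[1,21,19.5,-80,0,0,-90],[1,21,19.5,-100,0,0,-90],[1,21,19.5,-110,0,0,-90],[1,21,19.5,-110,0,0,-90],[1,21,19.5,-110,0,0,-90]]]}}

```text
time_s: 12.25
position: [0.4409, 0.2599, 0.0892]
tool_rot: [[-1.0, -0.001, 0.028], [-0.028, -0.0, -1.0], [0.001, -1.0, 0.0]]
ft_force: [0.1, -0.4, 1.1]
grip_width: 0.0124
```

```bash
python3 snap.py wrist7 top7
```

```text
12.25 [0.4409 0.2599 0.0892] 0.012362585238366138 [ 1.72535029e+01  2.69837087e+01  9.25032254e+01 -6.91518136e-03
  6.05517119e+01  1.05644845e+02] [ 0.08727728 -0.41935941  1.0663226 ]
[[-9.99604026e-01 -6.12973943e-04  2.81321158e-02]
 [-2.81319357e-02 -3.00425826e-04 -9.99604174e-01]
 [ 6.21182926e-04 -9.99999767e-01  2.83062722e-04]]
```

View pics/wrist7.png

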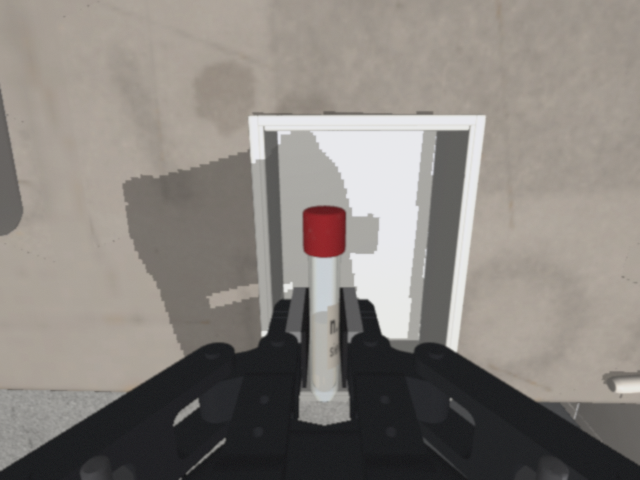

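Call:
{"name": "carry_out", "arguments": {"targets": [[[1,0,-4,-5,0,0,0],[1,0,-8,-15,0,0,0],[1,0,-8,-28,0,0,0],[1,0,-8,-40,0,0,0],[1,0,-8,-48,0,0,0],[1,0,-8,-53,0,0,0],[1,0,-8,-57,0,0,0],[1,0,-8,-57,0,0,0]]]}}

```text
time_s: 13.02
position: [0.4406, 0.2529, 0.0318]
tool_rot: [[-1.0, -0.0, 0.03], [-0.03, -0.0, -1.0], [0.0, -1.0, 0.0]]
ft_force: [0.4, -0.5, 0.0]
grip_width: 0.0126
```

```bash
python3 snap.py wrist8
```

```text
13.0167 [0.4406 0.2529 0.0318] 0.0125542570667805 [1.64826909e+01 3.17245084e+01 9.64900803e+01 1.13533332e-03
 5.18087348e+01 1.04767064e+02] [ 0.41506665 -0.48572524  0.01249475]
[[-9.99552020e-01 -3.94761461e-04  2.99266330e-02]
 [-2.99265955e-02 -1.00562673e-04 -9.99552094e-01]
 [ 3.97594148e-04 -9.99999917e-01  8.87037562e-05]]
```

View pics/wrist8.png

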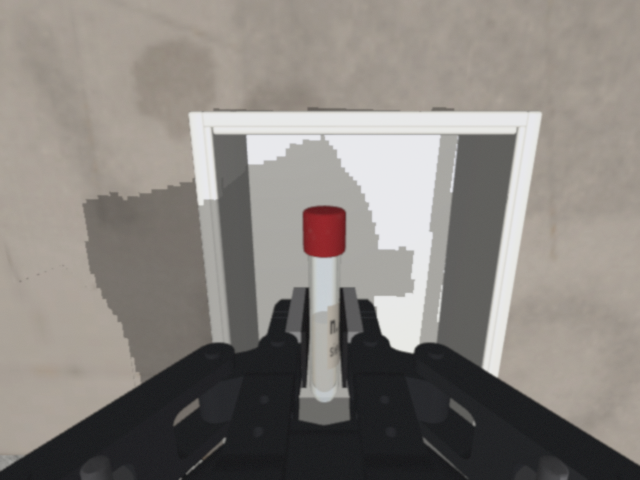

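The tube hangs inside the tub between the walls. The left knuckle at (205,355) looks close to the lip at (205,250), so I'll lower gently.

Call:
{"name": "carry_out", "arguments": {"targets": [[[1,0,0,-2,0,0,0],[1,0,0,-4,0,0,0],[1,0,0,-5,0,0,0],[1,0,0,-5,0,0,0]]]}}

```text
time_s: 13.4
position: [0.4406, 0.253, 0.0271]
tool_rot: [[-1.0, -0.0, 0.03], [-0.03, -0.0, -1.0], [0.0, -1.0, 0.0]]
ft_force: [-0.4, 0.4, -0.7]
grip_width: 0.0125
```

Call:
{"name": "carry_out", "arguments": {"targets": [[[1,0,0,-2,0,0,0],[1,0,0,-4,0,0,0],[1,0,0,-5,0,0,0],[1,0,0,-5,0,0,0]]]}}

```text
time_s: 13.73
position: [0.4405, 0.2529, 0.0219]
tool_rot: [[-1.0, -0.0, 0.03], [-0.03, -0.0, -1.0], [0.0, -1.0, 0.0]]
ft_force: [-0.2, 0.1, 0.2]
grip_width: 0.0118
```

Call:
{"name": "carry_out", "arguments": {"targets": [[[1,0,0,-2,0,0,0],[1,0,0,-4,0,0,0],[1,0,0,-6,0,0,0],[1,0,0,-6,0,0,0]]]}}

```text
time_s: 14.07
position: [0.4404, 0.2529, 0.0157]
tool_rot: [[-1.0, -0.001, 0.03], [-0.03, -0.0, -1.0], [0.001, -1.0, 0.0]]
ft_force: [-1.2, 0.4, -0.1]
grip_width: 0.0118
```

Call:
{"name": "carry_out", "arguments": {"targets": [[[0.85,0,0,0,0,0,0],[0.75,0,0,0,0,0,0],[0.75,0,0,0,0,0,0],[0.75,0,0,0,0,0,0]]]}}

```text
time_s: 14.4
position: [0.4407, 0.253, 0.0162]
tool_rot: [[-1.0, 0.0, 0.03], [-0.03, 0.0, -1.0], [-0.0, -1.0, -0.0]]
ft_force: [0.5, 0.1, 0.3]
grip_width: 0.0217
```

Call:
{"name": "carry_out", "arguments": {"targets": [[[0.75,0,0,10,0,0,0],[0.75,0,0,30,0,0,0],[0.75,0,0,60,0,0,0],[0.75,0,0,100,0,0,0],[0.75,0,0,140,0,0,0],[0.75,0,0,170,0,0,0],[0.75,0,0,184,0,0,0],[0.75,0,0,184,0,0,0]]]}}

```text
time_s: 15.07
position: [0.4418, 0.2534, 0.2037]
tool_rot: [[-1.0, 0.007, 0.03], [-0.03, 0.002, -1.0], [-0.007, -1.0, -0.002]]
ft_force: [0.5, -0.1, -0.9]
grip_width: 0.0215
```

```bash
python3 snap.py wrist9
```

```text
15.0667 [0.4418 0.2534 0.2037] 0.021479118995006513 [1.64947150e+01 1.89049091e+01 8.37552409e+01 7.51147973e-04
 7.69324634e+01 1.04773653e+02] [ 0.48295404 -0.07074764 -0.91461785]
[[-0.99952556  0.00681394  0.03003698]
 [-0.03002378  0.00203102 -0.99954712]
 [-0.00687186 -0.99997472 -0.00182547]]
```

View pics/wrist9.png

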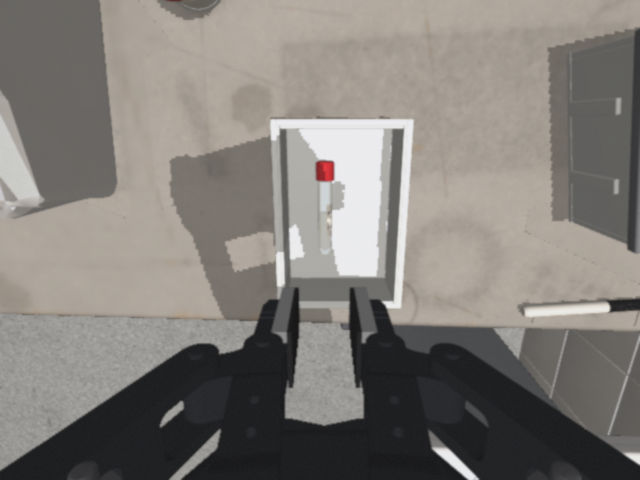

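The tube lies in the tub from (325,160) to (325,253) and the tub is upright. Re-measuring the purple-capped tube from wrist5, then I'll go to it.

Run:
```python
from h import *
for n,a,b in [("wrist5",(380,157.5),(390.5,252)),("wrist1",(395,163.5),(408,271)),("wrist2",(439,194),(456,362))]:
    w=load(n);A,B=plane(w,a,.012)[:2],plane(w,b,.012)[:2];e=A-B
    print((A+B)/2,np.linalg.norm(e),np.degrees(np.arctan2(e[1],e[0])))
```

```text
[ 0.46182796 -0.32581253] 0.08999276731723056 24.466191773135176
[ 0.46126979 -0.325865  ] 0.08855531956394952 25.183915422746924
[ 0.46288725 -0.32553305] 0.08793039711027155 26.40766411325953
```

Call:
{"name": "carry_out", "arguments": {"targets": [[[0.64,1,-15,0,0,0,1],[0.64,2,-45,0,0,0,2],[0.64,4,-85,0,0,0,4],[0.64,5,-125,0,0,0,5],[0.64,6,-165,0,0,0,7],[0.64,8,-205,0,0,0,8],[0.64,9,-245,0,0,0,10],[0.64,10,-285,0,0,0,12],[0.64,12,-325,0,0,0,13],[0.64,13,-365,0,0,0,14],[0.64,14,-405,0,0,0,16],[0.64,16,-445,0,0,0,17],[0.64,17,-485,0,0,0,19],[0.64,19,-525,0,0,0,21],[0.64,20,-555,0,0,0,22],[0.64,20.5,-572,0,0,0,22],[0.64,20.5,-576.5,0,0,0,22],[0.64,20.5,-576.5,-20,0,0,22],[0.64,20.5,-576.5,-50,0,0,22],[0.64,20.5,-576.5,-50,0,0,22]]]}}

```text
time_s: 16.78
position: [0.4592, -0.3208, 0.1445]
tool_rot: [[-0.915, -0.007, 0.402], [-0.402, 0.008, -0.915], [0.003, -1.0, -0.01]]
ft_force: [-0.1, -0.9, -1.1]
grip_width: 0.0305
```

```bash
python3 snap.py wrist10
```

```text
16.7833 [ 0.4592 -0.3208  0.1445] 0.03051685986544923 [-4.70508047e+01  2.74655928e+01  8.02678069e+01  1.06051277e-02
  7.28992391e+01  1.92239306e+01] [-0.09154424 -0.94551456 -1.09978148]
[[-0.91549473 -0.00739356  0.40226202]
 [-0.40231501  0.00820238 -0.91546456]
 [ 0.00346904 -0.99993903 -0.01048378]]
```

View pics/wrist10.png

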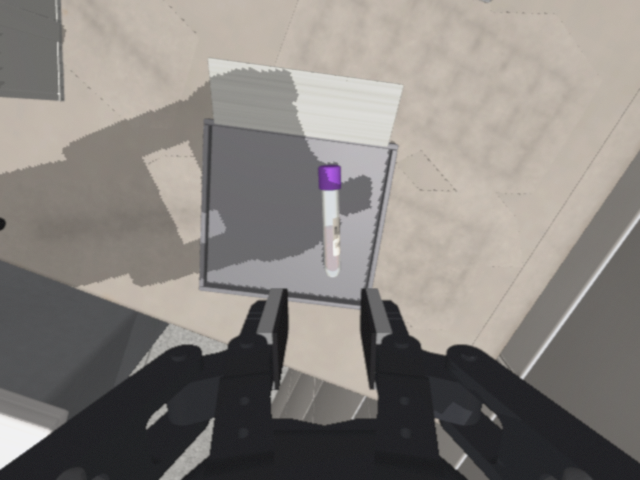

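Call:
{"name": "carry_out", "arguments": {"targets": [[[0.7,0.5,-1,-10,0,0,1],[0.7,0.5,-1,-30,0,0,1],[0.7,0.5,-1,-60,0,0,1],[0.7,0.5,-1,-85,0,0,1],[0.7,0.5,-1,-100,0,0,1],[0.7,0.5,-1,-108,0,0,1],[0.7,0.5,-1,-110,0,0,1],[0.7,0.5,-1,-110,0,0,1]]]}}

```text
time_s: 17.5
position: [0.4621, -0.3247, 0.0407]
tool_rot: [[-0.908, 0.001, 0.419], [-0.419, -0.001, -0.908], [-0.0, -1.0, 0.001]]
ft_force: [-0.1, 0.9, 0.9]
grip_width: 0.0257
```

```bash
python3 snap.py wrist11
```

```text
17.5 [ 0.4621 -0.3247  0.0407] 0.02571818284186022 [-4.71057745e+01  3.49932997e+01  8.67529332e+01  7.39476680e-04
  5.81935436e+01  1.81448120e+01] [-0.10022549  0.88352116  0.86296626]
[[-9.08150183e-01  7.23462078e-04  4.18643908e-01]
 [-4.18644397e-01 -7.62580905e-04 -9.08149926e-01]
 [-3.37762182e-04 -9.99999448e-01  9.95411334e-04]]
```

View pics/wrist11.png

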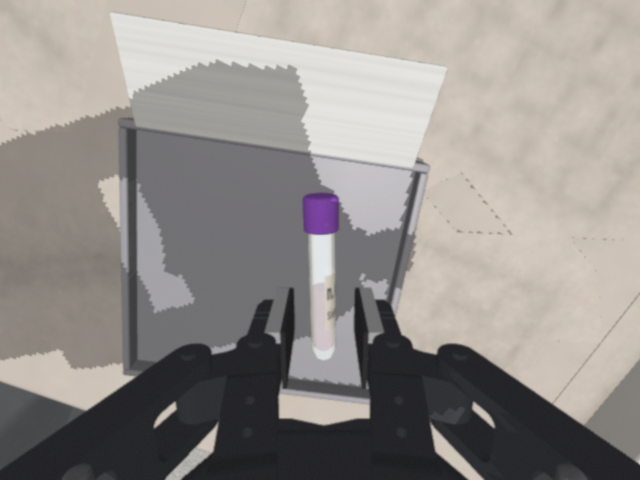

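The purple-capped tube is centred between the fingers, (321,200) to (323,358). The right finger at (390,330) clears the tray wall at (400,290). Lowering and closing.

Call:
{"name": "carry_out", "arguments": {"targets": [[[0.7,0,0,-5,0,0,0],[0.7,0,0,-12,0,0,0],[0.7,0,0,-18,0,0,0],[0.7,0,0,-22,0,0,0],[0.7,0,0,-22,0,0,0]]]}}

```text
time_s: 17.97
position: [0.4613, -0.3242, 0.0171]
tool_rot: [[-0.908, -0.001, 0.418], [-0.418, 0.001, -0.908], [0.001, -1.0, -0.002]]
ft_force: [-0.2, -0.2, -0.0]
grip_width: 0.0258
```

Call:
{"name": "carry_out", "arguments": {"targets": [[[0.7,0,0,-3,0,0,0],[0.7,0,0,-6,0,0,0],[0.7,0,0,-8,0,0,0],[0.7,0,0,-8,0,0,0]]]}}

```text
time_s: 18.3
position: [0.4615, -0.3244, 0.0097]
tool_rot: [[-0.908, -0.0, 0.418], [-0.418, 0.0, -0.908], [0.0, -1.0, -0.001]]
ft_force: [-0.2, -0.7, 0.3]
grip_width: 0.0251
```

Call:
{"name": "carry_out", "arguments": {"targets": [[[0.8,0,0,0,0,0,0],[0.9,0,0,0,0,0,0],[1,0,0,0,0,0,0],[1,0,0,0,0,0,0],[1,0,0,0,0,0,0],[1,0,0,0,0,0,0]]], "squeeze": 25}}

```text
time_s: 18.8
position: [0.4617, -0.3246, 0.0103]
tool_rot: [[-0.908, 0.0, 0.418], [-0.418, -0.0, -0.908], [-0.0, -1.0, 0.0]]
ft_force: [-0.9, -0.1, 1.9]
grip_width: 0.0121
```

Call:
{"name": "carry_out", "arguments": {"targets": [[[1,0,0,5,0,0,0],[1,0,0,15,0,0,0],[1,0,0,35,0,0,0],[1,0,0,60,0,0,0],[1,0,0,90,0,0,0],[1,0,0,120,0,0,0],[1,0,0,150,0,0,0],[1,0,0,175,0,0,0],[1,0,0,190,0,0,0],[1,0,0,190,0,0,0]]]}}

```text
time_s: 19.63
position: [0.4624, -0.3253, 0.2045]
tool_rot: [[-0.908, 0.005, 0.418], [-0.418, -0.005, -0.908], [-0.002, -1.0, 0.007]]
ft_force: [-0.3, 0.5, -0.3]
grip_width: 0.012
```

```bash
python3 snap.py wrist12
```

```text
19.6333 [ 0.4624 -0.3253  0.2045] 0.012049852388404836 [-4.71174075e+01  2.43330729e+01  7.48704902e+01  8.83565459e-04
  8.03735822e+01  1.81589552e+01] [-0.30776438  0.45618832 -0.31229889]
[[-0.90833094  0.00503331  0.41822191]
 [-0.4182458  -0.00539745 -0.90831785]
 [-0.00231452 -0.99997277  0.00700783]]
```

View pics/wrist12.png

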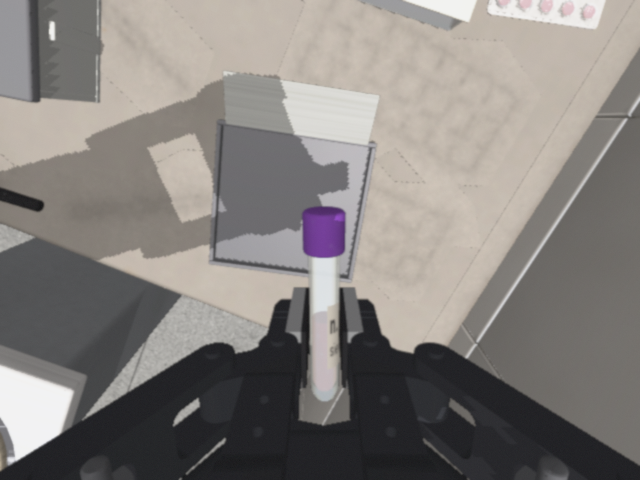

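The tray is empty and the second tube is held, with its cap at (324,230). Carrying it to the tub.

Call:
{"name": "carry_out", "arguments": {"targets": [[[1,-1,15,0,0,0,-1],[1,-2,45,0,0,0,-2],[1,-3,80,0,0,0,-4],[1,-5,120,0,0,0,-5],[1,-6,160,0,0,0,-7],[1,-8,200,0,0,0,-9],[1,-9,240,0,0,0,-10],[1,-11,280,0,0,0,-12],[1,-12,320,0,0,0,-13],[1,-14,360,0,0,0,-15],[1,-15,400,0,0,0,-17],[1,-17,440,0,0,0,-19],[1,-18,480,0,0,0,-21],[1,-20,515,0,0,0,-22],[1,-21,538,0,0,0,-23],[1,-21,548.5,0,0,0,-23],[1,-21,548.5,-20,0,0,-23],[1,-21,548.5,-60,0,0,-23],[1,-21,548.5,-90,0,0,-23],[1,-21,548.5,-110,0,0,-23]]]}}

```text
time_s: 21.35
position: [0.439, 0.2229, 0.0869]
tool_rot: [[-1.0, -0.005, 0.03], [-0.03, -0.001, -1.0], [0.005, -1.0, 0.001]]
ft_force: [0.5, -0.3, -0.5]
grip_width: 0.012
```

Call:
{"name": "carry_out", "arguments": {"targets": [[[1,0,0,0,0,0,0],[1,0,0,-15,0,0,0],[1,0,0,-30,0,0,0],[1,0,0,-40,0,0,0],[1,0,0,-46,0,0,0],[1,0,0,-50,0,0,0],[1,0,0,-50,0,0,0]]]}}

```text
time_s: 21.93
position: [0.4408, 0.2237, 0.0402]
tool_rot: [[-1.0, -0.0, 0.03], [-0.03, -0.0, -1.0], [0.0, -1.0, 0.0]]
ft_force: [0.5, -0.2, -0.4]
grip_width: 0.0123
```

```bash
python3 snap.py wrist13
```

```text
21.9333 [0.4408 0.2237 0.0402] 0.012309584621458735 [ 1.31602425e+01  2.99748992e+01  9.82533293e+01 -3.63299679e-03
  5.17879820e+01  1.01458398e+02] [ 0.48735672 -0.15173232 -0.41291971]
[[-9.99557703e-01 -2.64152475e-04  2.97376484e-02]
 [-2.97376194e-02 -1.12927991e-04 -9.99557733e-01]
 [ 2.67393861e-04 -9.99999959e-01  1.05022777e-04]]
```

View pics/wrist13.png

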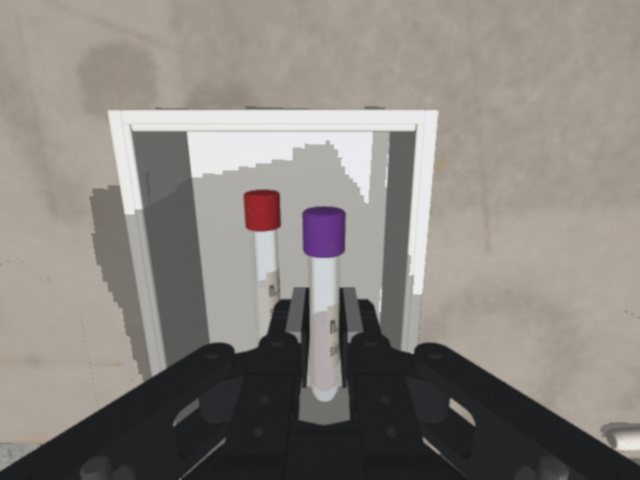

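The held tube (cap at (324,232)) is beside the first one (cap at (262,210)), and both are inside the tub walls. Lowering gently.

Call:
{"name": "carry_out", "arguments": {"targets": [[[1,0,0,-3,0,0,0],[1,0,0,-6,0,0,0],[1,0,0,-9,0,0,0],[1,0,0,-10,0,0,0],[1,0,0,-10,0,0,0]]]}}

```text
time_s: 22.4
position: [0.4405, 0.224, 0.0299]
tool_rot: [[-1.0, -0.001, 0.03], [-0.03, -0.0, -1.0], [0.001, -1.0, 0.0]]
ft_force: [-0.9, -0.3, -0.4]
grip_width: 0.0118
```

Call:
{"name": "carry_out", "arguments": {"targets": [[[1,0,0,-3,0,0,0],[1,0,0,-6,0,0,0],[1,0,0,-8,0,0,0],[1,0,0,-8,0,0,0]]]}}

```text
time_s: 22.73
position: [0.4404, 0.2239, 0.0217]
tool_rot: [[-1.0, -0.001, 0.03], [-0.03, -0.0, -1.0], [0.001, -1.0, 0.0]]
ft_force: [-0.7, 0.4, 0.6]
grip_width: 0.0122
```

Call:
{"name": "carry_out", "arguments": {"targets": [[[0.85,0,0,0,0,0,0],[0.77,0,0,0,0,0,0],[0.77,0,0,0,0,0,0],[0.77,0,0,0,0,0,0],[0.77,0,0,10,0,0,0],[0.77,0,0,30,0,0,0],[0.77,0,0,60,0,0,0],[0.77,0,0,100,0,0,0],[0.77,0,0,140,0,0,0],[0.77,0,0,170,0,0,0],[0.77,0,0,178,0,0,0],[0.77,0,0,178,0,0,0],[0.77,0,0,178,0,0,0]]]}}

```text
time_s: 23.82
position: [0.4402, 0.2239, 0.1993]
tool_rot: [[-1.0, -0.001, 0.03], [-0.03, -0.0, -1.0], [0.001, -1.0, 0.0]]
ft_force: [-0.4, 0.1, 0.0]
grip_width: 0.0195
```

```bash
python3 snap.py wrist14
```

```text
23.8167 [0.4402 0.2239 0.1993] 0.019531342146544436 [1.31907966e+01 1.78360298e+01 8.61792825e+01 1.09758072e-03
 7.60390414e+01 1.01477589e+02] [-0.44924179  0.09511466  0.03346387]
[[-9.99552700e-01 -9.27862728e-04  2.98921127e-02]
 [-2.98919410e-02 -1.98376685e-04 -9.99553116e-01]
 [ 9.33377979e-04 -9.99999550e-01  1.70552334e-04]]
```

View pics/wrist14.png

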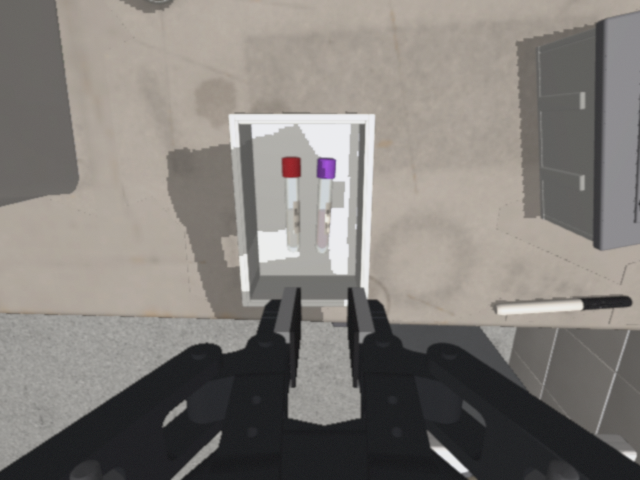

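Both tubes lie side by side in the tub, caps at (291,167) and (326,168), and the tub is upright. Next I'll move over the lid and look.

Call:
{"name": "carry_out", "arguments": {"targets": [[[0.5,3,-15,5,0,0,1],[0.5,12,-40,15,0,0,2],[0.5,22,-75,20,0,0,4],[0.5,33,-110,20,0,0,6],[0.5,44,-145,20,0,0,8],[0.5,55,-180,20,0,0,10],[0.5,66,-212,20,0,0,11.6],[0.5,74,-237,20,0,0,11.6],[0.5,80,-253.5,20,0,0,11.6],[0.5,80,-253.5,20,0,0,11.6],[0.5,80,-253.5,20,0,0,11.6]]]}}

```text
time_s: 24.78
position: [0.5202, -0.0299, 0.2182]
tool_rot: [[-0.973, -0.004, 0.229], [-0.229, 0.001, -0.973], [0.003, -1.0, -0.002]]
ft_force: [-1.3, 0.7, 0.1]
grip_width: 0.0431
```

```bash
python3 snap.py wrist15
```

```text
24.7833 [ 0.5202 -0.0299  0.2182] 0.043089514306109106 [-1.63266322e+01  1.96017000e+01  8.01097173e+01  1.19832199e-02
  8.05082753e+01  6.04494591e+01] [-1.34728095  0.73762718  0.09037818]
[[-0.97348565 -0.00362174  0.2287194 ]
 [-0.22872521  0.00127585 -0.97349019]
 [ 0.00323391 -0.99999263 -0.0020704 ]]
```

View pics/wrist15.png

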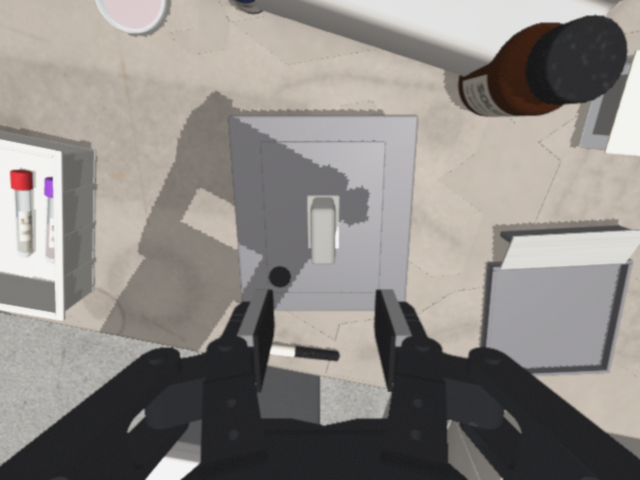

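Run:
```python
from h import *
w=load("wrist15"); cv2.imwrite("pics/z15.png",cv2.resize(w["img"][180:280,280:380,::-1],None,fx=6,fy=6,interpolation=cv2.INTER_CUBIC))
P=np.array([plane(w,p,.085)[:2] for p in [(229.5,115),(418,114.5),(405.5,311),(242,308)]]);print(P.mean(0))
for i in range(4):
    e=P[(i+1)%4]-P[i];print(np.linalg.norm(e),np.degrees(np.arctan2(e[1],e[0])))
```

```text
[ 0.52315235 -0.02993086]
0.13301506443521222 -76.57720802168339
0.15545396437248027 -166.14496828333438
0.13598755955103586 102.14821162137598
0.15243489366093413 12.758946989025912
```

View pics/z15.png

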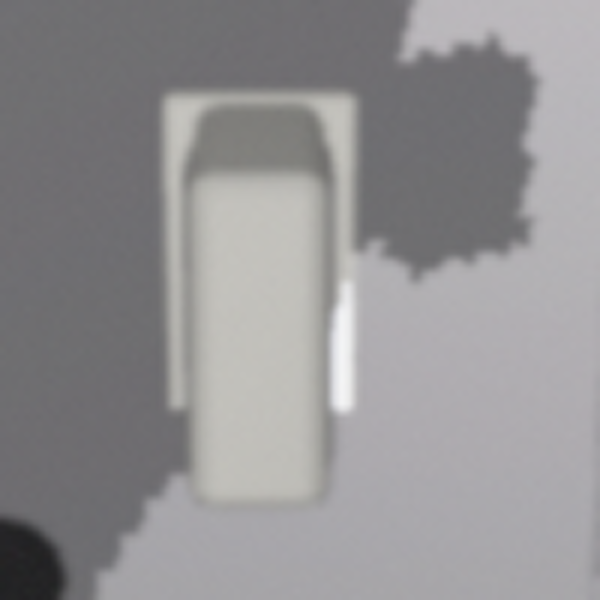

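Zoomed: the tab top spans (190..328, 170..505), centred at pixel (323.2,236.3). There is a thin base plate under the tab.

Run:
```python
from h import *
w=load("wrist15"); t=load("top0")
print(plane(w,(323.2-.4,236.0),.127))
A,B=plane(w,(322.8,180+170/6-.4),.127),plane(w,(322.8,180+505/6-.4),.127);e=A-B
print(np.linalg.norm(e),np.degrees(np.arctan2(e[1],e[0])))
print(tri(t,(336.1-.0,249.4),w,(322.8,236)))
```

```text
[ 0.52355702 -0.02925239  0.127     ]
0.03868280269882308 13.228646717716721
(array([ 0.52103025, -0.02983621,  0.11886903]), np.float64(4.991765091056185e-05))
```

Call:
{"name": "carry_out", "arguments": {"targets": [[[0.5,1.5,0.8,-10,0,0,0],[0.5,1.5,0.8,-30,0,0,0],[0.5,1.5,0.8,-55,0,0,0],[0.5,1.5,0.8,-75,0,0,0],[0.5,1.5,0.8,-90,0,0,0],[0.5,1.5,0.8,-100,0,0,0],[0.5,1.5,0.8,-105,0,0,0],[0.5,1.5,0.8,-105,0,0,0]]]}}

```text
time_s: 25.5
position: [0.5213, -0.0277, 0.1137]
tool_rot: [[-0.973, -0.003, 0.231], [-0.231, 0.001, -0.973], [0.002, -1.0, -0.001]]
ft_force: [0.2, 0.2, -0.3]
grip_width: 0.0426
```

```bash
python3 snap.py wrist16
```

```text
25.5 [ 0.5213 -0.0277  0.1137] 0.04255377918111258 [-1.60484120e+01  2.59827931e+01  8.90975000e+01  3.78544724e-03
  6.50758952e+01  6.05690976e+01] [ 0.15143014  0.21734805 -0.28535588]
[[-9.72850066e-01 -2.60319632e-03  2.31421635e-01]
 [-2.31424398e-01  8.11180558e-04 -9.72852553e-01]
 [ 2.34480145e-03 -9.99996283e-01 -1.39160020e-03]]
```

View pics/wrist16.png

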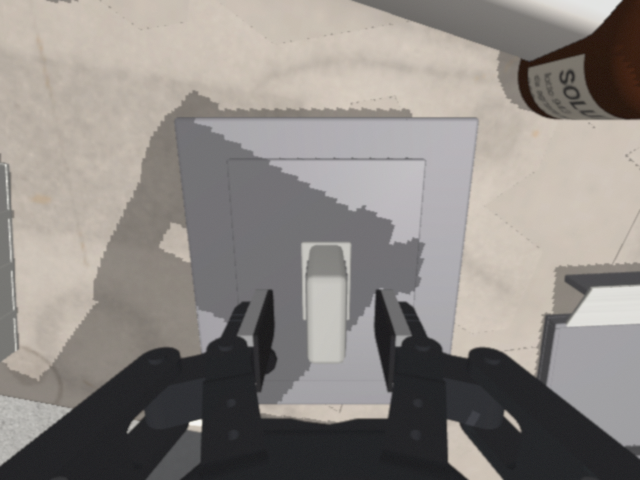

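The tab, centred at (326,300), is between the open fingers at (265,335) and (385,335). Going deeper, watching the force.

Call:
{"name": "carry_out", "arguments": {"targets": [[[0.5,0,-0.5,-3,0,0,0],[0.5,0,-0.5,-6,0,0,0],[0.5,0,-0.5,-9,0,0,0],[0.5,0,-0.5,-10,0,0,0],[0.5,0,-0.5,-10,0,0,0]]]}}

```text
time_s: 25.97
position: [0.522, -0.0292, 0.1049]
tool_rot: [[-0.973, -0.0, 0.23], [-0.23, 0.0, -0.973], [0.0, -1.0, -0.0]]
ft_force: [-0.5, 0.1, 0.3]
grip_width: 0.0428
```

Call:
{"name": "carry_out", "arguments": {"targets": [[[0.5,0,0,-2,0,0,0],[0.5,0,0,-4,0,0,0],[0.5,0,0,-6,0,0,0],[0.5,0,0,-6,0,0,0]]]}}

```text
time_s: 26.3
position: [0.522, -0.0292, 0.0987]
tool_rot: [[-0.973, -0.001, 0.23], [-0.23, 0.0, -0.973], [0.001, -1.0, -0.0]]
ft_force: [0.6, -0.7, 0.1]
grip_width: 0.0427
```

```bash
python3 snap.py wrist17 scene17
```

```text
26.3 [ 0.522  -0.0292  0.0987] 0.042739790790761685 [-1.61928187e+01  2.71248935e+01  9.01284136e+01  6.79830890e-04
  6.27849218e+01  6.04966110e+01] [ 0.59249126 -0.72661552  0.05104352]
[[-9.73137481e-01 -6.37808078e-04  2.30223881e-01]
 [-2.30224045e-01  1.96201338e-04 -9.73137632e-01]
 [ 5.75504809e-04 -9.99999777e-01 -3.37769632e-04]]
```

View pics/wrist17.png

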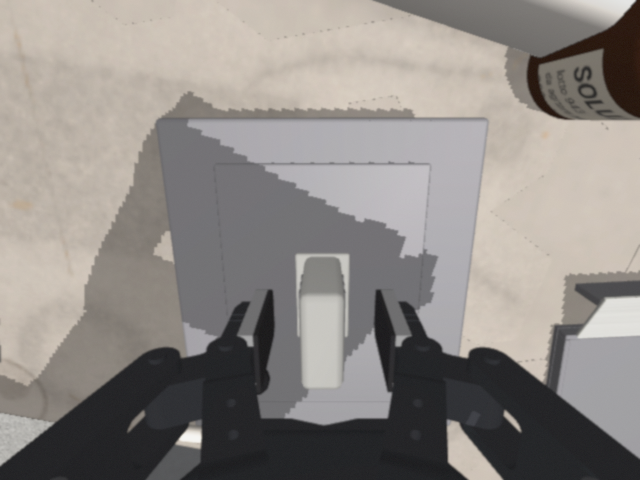

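View pics/scene17.png

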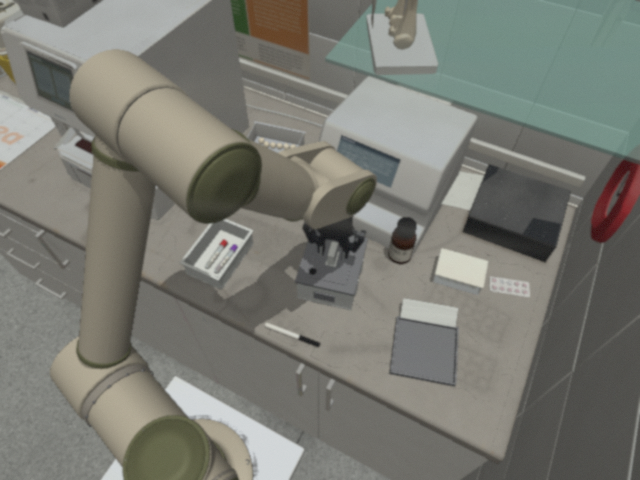

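Fingers straddle the tab squarely (tab at (322,320), fingers at (265,340) and (385,340)). The scene shows both tubes in the tub and nothing else disturbed. A little deeper, then grip.

Call:
{"name": "carry_out", "arguments": {"targets": [[[0.5,0,0,-2,0,0,0],[0.5,0,0,-4,0,0,0],[0.5,0,0,-6,0,0,0],[0.5,0,0,-6,0,0,0]]]}}

```text
time_s: 26.73
position: [0.5219, -0.0292, 0.0927]
tool_rot: [[-0.973, -0.001, 0.23], [-0.23, 0.0, -0.973], [0.001, -1.0, -0.0]]
ft_force: [-0.5, -0.5, -0.6]
grip_width: 0.0427
```

Call:
{"name": "carry_out", "arguments": {"targets": [[[0.65,0,0,0,0,0,0],[0.75,0,0,0,0,0,0],[0.85,0,0,0,0,0,0],[1,0,0,0,0,0,0],[1,0,0,0,0,0,0],[1,0,0,0,0,0,0],[1,0,0,0,0,0,0]]], "squeeze": 60}}

```text
time_s: 27.32
position: [0.5222, -0.0292, 0.0933]
tool_rot: [[-0.973, 0.0, 0.23], [-0.23, -0.0, -0.973], [-0.0, -1.0, 0.0]]
ft_force: [-1.4, -0.1, 3.3]
grip_width: 0.0153
```

```bash
python3 snap.py wrist18; python3 -c "
from rig import env; print(env.observe()['wrist_torque'])"
```

```text
27.3167 [ 0.5222 -0.0292  0.0933] 0.015337960320259364 [-1.61850972e+01  2.75450539e+01  9.04926990e+01  3.06310620e-03
  6.19397331e+01  6.04968637e+01] [-1.39119368 -0.10858765  3.31964893]
[[-9.73112115e-01  3.90520764e-04  2.30331630e-01]
 [-2.30331671e-01 -6.42225673e-05 -9.73112181e-01]
 [-3.65228024e-04 -9.99999922e-01  1.52445059e-04]]
[ 0.1652131   0.1204291  -0.03046335]
```

View pics/wrist18.png

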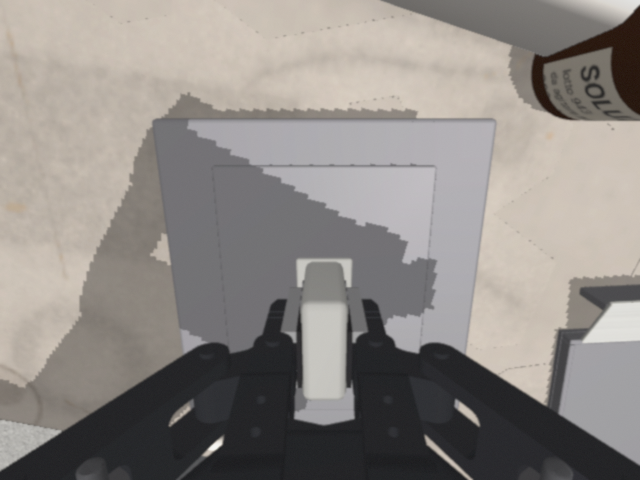

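The tab is gripped at 15.3 mm, centred at (324,330). Pulling up in small steps.

Call:
{"name": "carry_out", "arguments": {"targets": [[[1,0,0,0.5,0,0,0],[1,0,0,1,0,0,0],[1,0,0,1.5,0,0,0],[1,0,0,1.5,0,0,0]]]}}

```text
time_s: 27.7
position: [0.5219, -0.0292, 0.094]
tool_rot: [[-0.973, -0.001, 0.23], [-0.23, 0.0, -0.973], [0.001, -1.0, -0.001]]
ft_force: [1.9, 0.8, -7.2]
grip_width: 0.0152
```

Call:
{"name": "carry_out", "arguments": {"targets": [[[1,0,0,0.5,0,0,0],[1,0,0,1,0,0,0],[1,0,0,1.5,0,0,0],[1,0,0,1.5,0,0,0]]]}}

```text
time_s: 28.03
position: [0.5217, -0.0292, 0.0955]
tool_rot: [[-0.973, -0.002, 0.23], [-0.23, 0.0, -0.973], [0.002, -1.0, -0.001]]
ft_force: [0.6, -1.0, -15.1]
grip_width: 0.0155
```

Call:
{"name": "carry_out", "arguments": {"targets": [[[1,0,0,0.5,0,0,0],[1,0,0,1,0,0,0],[1,0,0,1.5,0,0,0],[1,0,0,2,0,0,0],[1,0,0,2,0,0,0]]]}}

```text
time_s: 28.45
position: [0.5221, -0.029, 0.0985]
tool_rot: [[-0.973, 0.0, 0.23], [-0.23, 0.0, -0.973], [-0.0, -1.0, -0.0]]
ft_force: [0.1, 1.5, -10.4]
grip_width: 0.015
```

Call:
{"name": "carry_out", "arguments": {"targets": [[[1,0,0,0.5,0,0,0],[1,0,0,1,0,0,0],[1,0,0,1.5,0,0,0],[1,0,0,2,0,0,0],[1,0,0,2,0,0,0]]]}}

```text
time_s: 28.87
position: [0.5224, -0.0292, 0.1006]
tool_rot: [[-0.973, 0.001, 0.23], [-0.23, 0.0, -0.973], [-0.001, -1.0, 0.0]]
ft_force: [-0.4, 1.9, -5.8]
grip_width: 0.0156
```

Call:
{"name": "carry_out", "arguments": {"targets": [[[1,0,0,1,0,0,0],[1,0,0,2,0,0,0],[1,0,0,3,0,0,0],[1,0,0,4,0,0,0],[1,0,0,5,0,0,0],[1,0,0,6,0,0,0],[1,0,0,6,0,0,0]]]}}

```text
time_s: 29.45
position: [0.5224, -0.0295, 0.1069]
tool_rot: [[-0.973, 0.001, 0.23], [-0.23, -0.001, -0.973], [-0.001, -1.0, 0.001]]
ft_force: [-2.7, -0.7, 1.1]
grip_width: 0.0153
```

Call:
{"name": "carry_out", "arguments": {"targets": [[[1,0,0,1,0,0,0],[1,0,0,2,0,0,0],[1,0,0,3,0,0,0],[1,0,0,4,0,0,0],[1,0,0,5,0,0,0],[1,0,0,6,0,0,0],[1,0,0,7,0,0,0],[1,0,0,7,0,0,0],[1,0,0,7,0,0,0]]]}}

```text
time_s: 30.2
position: [0.5222, -0.0292, 0.1132]
tool_rot: [[-0.973, 0.0, 0.23], [-0.23, -0.0, -0.973], [-0.0, -1.0, 0.0]]
ft_force: [-0.2, -0.4, -1.9]
grip_width: 0.0149
```

```bash
python3 snap.py wrist19 scene19
python3 - <<'E'
from h import *
s=load("scene19")["img"][:,:,::-1]
cv2.imwrite("pics/z19.png",cv2.resize(s[200:320,280:380],None,fx=5,fy=5,interpolation=cv2.INTER_CUBIC))
E
```

```text
30.2 [ 0.5222 -0.0292  0.1132] 0.014942122974979688 [-1.61873582e+01  2.60418030e+01  8.91037317e+01 -2.74127257e-03
  6.48462685e+01  6.04987774e+01] [-0.18780963 -0.36640841 -1.93662044]
[[-9.73118488e-01  1.25317800e-04  2.30304999e-01]
 [-2.30305010e-01 -8.14731765e-05 -9.73118490e-01]
 [-1.03185389e-04 -9.99999989e-01  1.08144372e-04]]
```

View pics/wrist19.png

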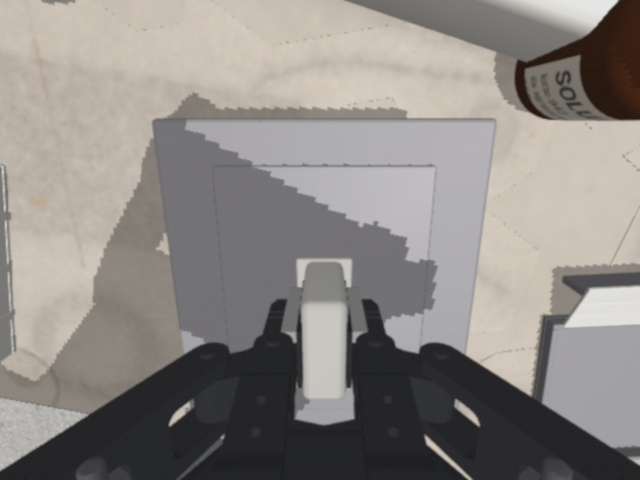

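View pics/z19.png

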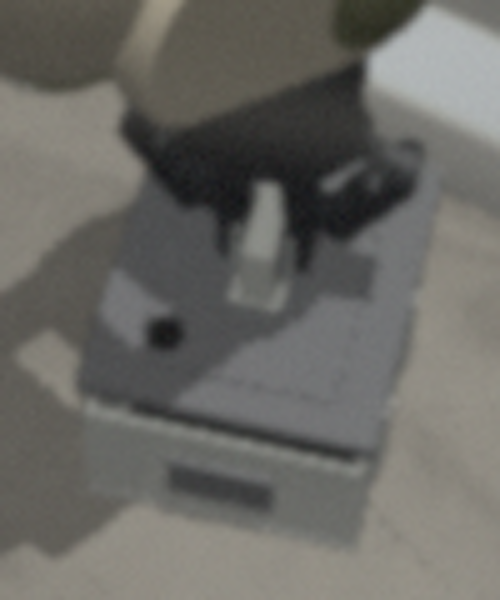

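In the wrist view the lid's corners are exactly where they were at the grip, (154,119) and (495,119), so it hasn't slipped or tilted. The scene zoom shows a gap along the front rim at (230,430). I'll hold a moment, check the rise in the scene view, and look at the other things.

Call:
{"name": "carry_out", "arguments": {"targets": [[[1,0,0,0,0,0,0],[1,0,0,0,0,0,0],[1,0,0,0,0,0,0],[1,0,0,0,0,0,0],[1,0,0,0,0,0,0],[1,0,0,0,0,0,0],[1,0,0,0,0,0,0],[1,0,0,0,0,0,0]]]}}

```text
time_s: 30.97
position: [0.5221, -0.0292, 0.1131]
tool_rot: [[-0.973, 0.0, 0.23], [-0.23, -0.0, -0.973], [0.0, -1.0, 0.0]]
ft_force: [0.4, 0.3, -1.7]
grip_width: 0.0152
```

```bash
python3 snap.py scene20
python3 - <<'E'
from h import *
s=load("scene20"); a=np.radians(13.2); c=np.array([.522,-.0292])
R=np.array([[np.cos(a),-np.sin(a)],[np.sin(a),np.cos(a)]])
for z in(.085,.105): print(z,[proj(s,np.r_[c+R@np.array(p),z]).round(1) for p in [(-.078,.068),(-.078,-.068)]])
g0=load("scene0")["img"];
print("before px",[285+65/6,220+375/6],[285+415/6,220+447/6]," after px",[280+80/5,200+397/5],[280+378/5,200+455/5])
cv2.imwrite("pics/z20.png",cv2.resize(s["img"][180:400,170:480,::-1],None,fx=2.4,fy=2.4,interpolation=cv2.INTER_CUBIC))
E
```

```text
30.9667 [ 0.5221 -0.0292  0.1131] 0.015157490906194376 [-1.61890209e+01  2.60441774e+01  8.91075209e+01 -3.64226565e-04
  6.48482053e+01  6.04958764e+01] [ 0.42793295  0.33622602 -1.66890801]
[[-9.73117578e-01  1.17506891e-08  2.30308880e-01]
 [-2.30308880e-01 -5.99522198e-06 -9.73117578e-01]
 [ 1.36931806e-06 -1.00000000e+00  5.83676217e-06]]
0.085 [array([294.6, 279.9]), array([354.4, 293.7])]
0.105 [array([294.2, 275.3]), array([355. , 289.2])]
before px [295.8333333333333, 282.5] [354.1666666666667, 294.5]  after px [296.0, 279.4] [355.6, 291.0]
```

View pics/z20.png

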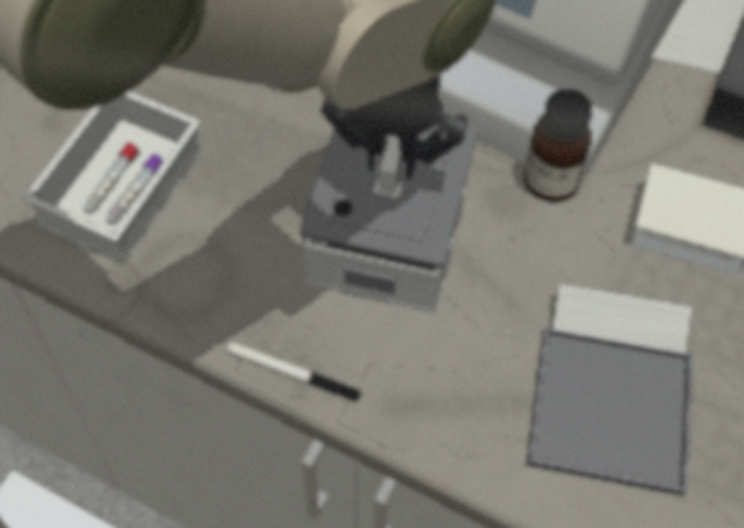

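The view shows both tubes in the upright tub, the tray empty, and the lid level above the box with the dark gap at its front edge at (375,250). Handing in.

```bash
python3 -c "
from rig import env; env.close_job(); o=env.observe(); print(o['time_s'],o['position'],o['grip_width'],o['ft_force'])"
```

```text
the job is handed in; nothing more can be done
the job is handed in; nothing more can be done
```

Both tubes are in the tub, and the arm is still holding the lid by its tab, level and about 20 mm above the rim. I handed the job in at about 31 s.

**What I did**
- I moved the two tubes from the tray into the tub. They lie side by side along its long side.
- I gripped the tab and pulled up in small steps. The seal let go at about 15 N without a jump.

**Last checks**
- **Lid height:** the tool rose 19.8 mm, and the wrist pictures show the lid did not slip or tilt in the grip. The scene camera suggests less, about 15 mm, from blurred corner pixels good to a few mm. I trusted the tool and wrist reading.
- **Hold:** the grip was steady at 15 mm, with about 1.8 N hanging on the tool.
- **Surroundings:** the tub was upright, the tray was empty, and nothing else in view looked moved.

**What disagreed or went wrong**
- **Fingertip reach:** the fingertips seemed to stand about at the TCP, not 22 mm ahead as stated. My first two closings passed over the first tube. A third caught only its top, so I released and gripped again deeper.
- **Tub direction:** I first took the tub's long side to run the other way. I corrected this from the wrist view before lowering the first tube.
- **Drop height:** I let the tubes go an estimated 7 mm and 13 mm above the tub floor so the fingers kept clear of the walls and the first tube.

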